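# Change the jeweller's bench over to soldering

### The arm

A 6-joint arm with a two-finger parallel gripper is mounted at the origin on the work surface. World frame = base frame: x ahead of the robot, y to its left, z up, the work surface at z = 0. Lengths are in m, angles in rad, forces in N, time in s.
With the tool pointing down it reaches from about 0.35 to 0.725 m from the base axis. Payload 4.3 kg.
Tool frame: the origin (TCP) lies at the very end of the fingers, on their centre line; the grasp point (between the pads) lies 19 mm behind it; z points along the fingers, y is the line along which they close (so a half turn about z gives the same grasp; the last joint's range is limited). The gripper opens to 85 mm and grips with 20 to 120 N. Pads are 22 mm wide; open, the fingers measure 114 mm over their backs; the gripper's body (76 mm by 85 mm) begins 54 mm behind the grasp point. The pads swing forward as they close: fully open they stand 13 mm farther back than shut.
Start: joints at [-1.424, 0.377, 0.081, 1.274, 0, 1.46], TCP at [0.146, -0.556, 0.231] pointing down, gripper open.
Joint ranges: [-2.72, 2.72], [-0.84, 1.66], [-1.02, 1.22], [-1.77, 2.12], [-1.37, 1.28], [-3.14, 3.14]. Speed limits (rad/s): [2.57, 2.57, 3.14, 3.14, 3.14, 3.14].

### API

Orientations are given as a unit quaternion [x, y, z, w].
In Python, from station import get_state, grab_frame, finish_job gives the robot as it stands. The module is installed in compiled form; this text tells all that it offers.
- The arm moves only by the shell command python3 -m inch 'ROWS' [FORCE]. ROWS is JSON, a list of rows, each a list of 3 entries, a list of its own where there are three numbers: the shift along the tool's x, y, z as a fraction of full scale, then the turn, a rotation vector about the tool's x, y, z as a fraction of full scale, then the closure, from -1 (fully open) to 1 (shut). In form: [[[tx, ty, tz], [wx, wy, wz], gripper], ...]. A call has 1 to 5 rows; each row is the pose to reach, as a shift and turn from the pose commanded when the call began, along the tool's axes at that moment, turning the shorter way round; what a row does not reach only later rows make up. Full scale, the value 1, is 40 cm for a shift and 360 degrees for a turn. A row lasts 1/12 s, in which the tool goes at most 41.7 mm and 7.16 degrees, less where a joint would pass 70% of its speed; a pose out of reach is approached as far as the arm can. A call with a number of a shift or a turn outside -1 to 1 is refused whole. A call with a gripper value outside its range is refused whole. The fingers move at their own pace and stop on an object; FORCE is the grip in N (left out, the last holds). Time passes only in rows, so rows that repeat a pose let the fingers close. It gives the time, the measured TCP pose, the force, the opening and the grip force at its end, in the units of the state.
- get_state(): the state, without advancing time (a new reading comes with each control period).
- grab_frame(name): name is "side" or "top"; returns a dict with "image" (400x640x3 uint8, red, green, blue), "K" (3x3 intrinsics, pixels), "dist_coeffs" ([k1, k2, p1, p2, k3] as OpenCV has them; the pictures are not rectified), "pose" (4x4, takes a point from camera to world coordinates). Camera axes: x right, y up, looking along -z (the intrinsics and any distortion apply to the point x, -y, -z); pixel columns grow to the right and rows downward; lengths in m; the calibration is good to about 2 mm. A picture is of the moment at which its call begins. There is no depth.
- finish_job(): hands the job in; it is judged then, once.
The state is a dict: "t": time; "qpos": joint angles; "qd": joint speeds; "joint_efforts": joint torques, N m; "eef_pos": TCP position; "tool_rot": TCP orientation; "contact_force": force on the tool from outside, world axes, zero at the start; "moment": the same for the moment, N m; "gripper_width": finger opening in m; "grasp_force": force on a finger pad.
Only numpy, scipy, OpenCV 4.12 (cv2) and the standard library are available. Lean on these libraries where they do the work, as an engineer would, in place of code of your own. Each camera call takes 0.05 s, during which the arm holds its last target. There are 200 camera calls.

### The job

Change the bench over to soldering: the round soldering disc and the wooden board must trade places, the disc to the middle of the grey fireproof sheet and the board to the middle of the leather mat, square with the mat; push them along the bench, do not lift them. Put the charcoal block that lies on the disc flat into its steel tray, and in the end have all the silver boxes from the board standing upright on the disc, well in from its edge. Do not tip a box over, and leave the other things on the bench where they are.

Things in the scene. Friction and masses are not known exactly. Their poses are not given: they have to be found in the camera images.
- disc: round grey soldering disc, 180 mm across, 25 mm thick, about 0.5 kg, loose on the bench; at the start it lies on the leather mat with the charcoal block on it. Too wide to grip. Origin: centre of its underside; z up
- board: dark wooden bench board, 130 (its x) x 170 (its y) x 25 mm thick, about 0.4 kg, loose on the bench; at the start it lies on the fireproof sheet with the silver boxes on it. Too wide to grip. Origin: centre of its underside; z up
- sheet: grey fireproof sheet, 220 x 220 mm, let in flush with the bench top (no step), fixed; to the left or right of the robot's middle line, at about 0.45 m ahead. Origin: its centre, at bench height
- leather_mat: dark brown leather mat, 160 (its x) x 200 (its y) mm, let in flush with the bench top (no step), fixed; on the other side of the robot's middle line. Origin: its centre, at bench height. The bench between sheet and mat and the bench ahead of that gap (x from 0.55 to 0.80 m, y within 0.10 m of the middle line) are clear
- charcoal: black charcoal soldering block, 55 (its x) x 100 (its y) x 30 mm high, 80 g, loose; at the start flat on the disc, at any angle. Origin: centre of its underside; z up
- tray: open steel tray for the charcoal block, outside 105 (its x) x 150 (its y) x 18 mm high, walls and floor 3 mm thick, fixed; in the far left or far right corner (a 50 mm brass cube, the doming block, stands in the other corner). Origin: centre of its underside
- box1: closed silver box with a lid, 34 (its x) x 60 (its y) x 26 mm high, 70 g, loose; at the start upright on the board. Two to four of the four boxes are there, alike; absent ones have no pose. Origin: centre of its underside; z up
- box2: closed silver box with a lid, 34 (its x) x 60 (its y) x 26 mm high, 70 g, loose; at the start upright on the board. Two to four of the four boxes are there, alike; absent ones have no pose. Origin: centre of its underside; z up
- box3: closed silver box with a lid, 34 (its x) x 60 (its y) x 26 mm high, 70 g, loose; at the start upright on the board. Two to four of the four boxes are there, alike; absent ones have no pose. Origin: centre of its underside; z up
- box4: closed silver box with a lid, 34 (its x) x 60 (its y) x 26 mm high, 70 g, loose; at the start upright on the board. Two to four of the four boxes are there, alike; absent ones have no pose. Origin: centre of its underside; z up
- doming_block: brass doming cube, 50 mm, in the far corner where the tray is not; loose, not part of the job, must stay where it is. Origin: centre of its underside, or the middle of the tool
- flux_jar: glass flux jar with a white cap, 56 mm across, 65 mm high, beyond the left-hand place; loose, not part of the job, must stay where it is. Origin: centre of its underside, or the middle of the tool
- hammer: hammer, 230 mm long, lying at the right edge of the work area; loose, not part of the job, must stay where it is. Origin: centre of its underside, or the middle of the tool
- ring_clamp: wooden ring clamp, 150 x 26 x 18 mm, lying at the left edge; loose, not part of the job, must stay where it is. Origin: centre of its underside, or the middle of the tool
- pliers: pliers, 150 mm long, lying beyond the right-hand place; loose, not part of the job, must stay where it is. Origin: centre of its underside, or the middle of the tool
- brush: brush, 180 mm long, lying at the far left; loose, not part of the job, must stay where it is. Origin: centre of its underside, or the middle of the tool
- bench_block: steel bench block, 90 x 90 x 20 mm, at the far right; loose, not part of the job, must stay where it is. Origin: centre of its underside, or the middle of the tool
Not all that is in view belongs to the job. Leave any orange look-alike of the disc alone.

How it is judged:
At the end, for the whole second after the job is handed in: Disc flat, within 30 mm of the sheet's centre; board flat, within 25 mm of the leather mat's centre and 0.2 rad of its direction; charcoal flat in the tray, within 30 (x) and 40 mm (y) of its centre; each box upright (0.12 rad) on the disc within 65 mm of its centre; all at rest (horizontal distance between disc and sheet below 0.03 m and height (world z) of each of disc, board below 0.006 m and linear speed of each of disc, board, charcoal, box1, box2, box3, box4 below 0.02 m/s and horizontal distance between board and leather_mat below 0.025 m and angle between the y axis of board and the y axis of leather_mat, either way round below 0.2 rad and x of charcoal in the frame of tray between -0.03 and 0.03 m and y of charcoal in the frame of tray between -0.04 and 0.04 m and height (world z) of charcoal below 0.009 m and angle between each of charcoal, box1, box2, box3, box4's own z axis and vertical below 0.12 rad and horizontal distance between each of box1, box2, box3, box4 and disc below 0.065 m and height (world z) of box1 between 0.02 and 0.03 m and height (world z) of box2 between 0.02 and 0.03 m and height (world z) of box3 between 0.02 and 0.03 m and height (world z) of box4 between 0.02 and 0.03 m); the robot touches nothing.
It fails at once if the board or the disc is lifted off the bench instead of being slid (height (world z) of any of board, disc above 0.02 m or angle between any of board, disc's own z axis and vertical above 0.25 rad).
It fails at once if a silver box is tipped over (angle between any of box1, box2, box3, box4's own z axis and vertical above 0.9 rad).
It fails at once if one of the other things on the bench is shifted by more than 3 cm (distance of any of doming_block, flux_jar, hammer, ring_clamp, pliers, brush, bench_block from where it was at the start of the episode above 0.03 m).
Of box1, box2, box3, box4 only 2 to 4 are there at a start; the rules pass over those that are not, and their reading is None.
At some moment in a run one of disc, board may be knocked a few centimetres aside while the robot is not near it.
It also fails if it takes over 210 s, if anything falls off the work surface, if the arm or the gripper's body presses on something with over 40 N, if the wrist force passes 120 N, or if a joint passes its speed limit or range.

## Working session

There is one attempt and no reset: what is moved stays moved. The work goes in short steps, Python scripts to look and compute and a shell command to move; the robot and the scene stay as the last step left them, time stands still between calls to the robot, and variables do not carry over. Pictures are saved under pics/ and viewed, at most 14 in all, crops included, and the job is handed in when it is done.

```bash
mkdir -p pics; cat > h.py <<'E'
import numpy as np, cv2
from station import get_state, grab_frame
from scipy.spatial.transform import Rotation as R
def ray(f,uv,z):
    p=cv2.undistortPoints(np.array(uv,float).reshape(-1,1,2),np.array(f["K"],float),np.array(f["dist_coeffs"],float))[:,0]
    T=np.array(f["pose"]); d=np.c_[p[:,0],-p[:,1],-np.ones(len(p))]@T[:3,:3].T
    o=T[:3,3]; return o+d*((z-o[2])/d[:,2])[:,None]
def proj(f,P):
    T=np.array(f["pose"]); c=(np.array(P,float).reshape(-1,3)-T[:3,3])@T[:3,:3]
    c=c*[1,-1,-1]
    return cv2.projectPoints(c,np.zeros(3),np.zeros(3),np.array(f["K"],float),np.array(f["dist_coeffs"],float))[0][:,0]
def save(f,n,s=1): cv2.imwrite(f"pics/{n}.png",cv2.cvtColor(f["image"],cv2.COLOR_RGB2BGR))
E
python3 - <<'E'
from h import *
for n in("top","side"):
    f=grab_frame(n); save(f,n+"0"); print(n,np.round(f["K"],1).tolist(),f["dist_coeffs"],np.round(f["pose"],3).tolist())
s=get_state(); print(s)
E
```

```text
top [[490.4, 0.0, 318.6], [0.0, 490.4, 194.0], [0.0, 0.0, 1.0]] [0.04448612 0.         0.         0.         0.        ] [[0.017, 0.981, -0.195, 0.227], [-1.0, 0.022, 0.019, 0.009], [0.023, 0.195, 0.981, 1.4], [0.0, 0.0, 0.0, 1.0]]
side [[455.8, 0.0, 324.5], [0.0, 455.8, 190.3], [0.0, 0.0, 1.0]] [-0.03471818  0.          0.          0.          0.        ] [[-0.934, 0.194, -0.3, 0.111], [-0.357, -0.487, 0.797, 1.044], [0.008, 0.851, 0.524, 0.719], [0.0, 0.0, 0.0, 1.0]]
{'t': 0.1, 'qpos': array([-1.42431463e+00,  3.78002633e-01,  7.98031668e-02,  1.27444896e+00,
       -4.79591893e-05,  1.46051236e+00]), 'qd': array([ 8.13143276e-04, -2.59250145e-03,  3.99006242e-03,  1.48600821e-03,
        9.23626143e-04,  7.58029437e-05]), 'joint_efforts': array([ 1.11048517e-03, -4.64694071e+01,  2.70581728e+01,  1.19700885e-02,
       -1.69442492e-04, -5.77168137e-06]), 'eef_pos': array([ 0.1459367 , -0.55556041,  0.23046405]), 'tool_rot': array([ 9.91769808e-01,  1.28030422e-01, -4.07352209e-05, -9.25465676e-04]), 'contact_force': array([0.25146017, 0.7937686 , 0.63895384]), 'moment': array([ 0.03807147, -0.02847378, -0.01220991]), 'grasp_force': 0.0, 'gripper_width': 0.08558983227040745}
```

View pics/top0.png

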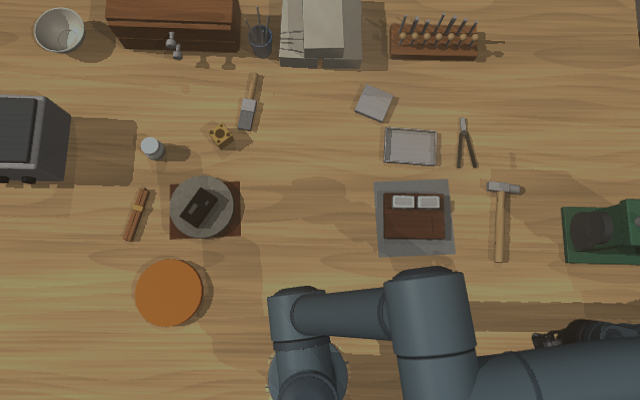

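View pics/side0.png

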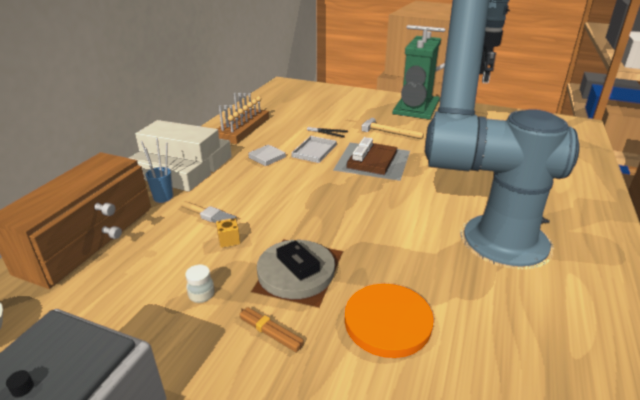

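The top view shows the disc with the charcoal on the mat at about (202,208). The board with two boxes, at (403,202) and (428,202), lies on the sheet at (415,217). The tray is at (410,147), the doming cube at (220,133), and the orange look-alike at (169,292). The side view agrees.

```bash
python3 - <<'E'
from h import *
f=grab_frame("top"); im=cv2.cvtColor(f["image"],cv2.COLOR_RGB2BGR)
a=cv2.resize(im[165:250,150:260],None,fx=3.6,fy=3.6,interpolation=cv2.INTER_CUBIC)
b=cv2.resize(im[120:265,365:475],None,fx=3.6,fy=3.6,interpolation=cv2.INTER_CUBIC)
c=np.zeros((b.shape[0],800,3),np.uint8); c[:a.shape[0],:a.shape[1]]=a; c[:,400:400+b.shape[1]]=b[:,:400]
cv2.imwrite("pics/z0.png",c)
hsv=cv2.cvtColor(im,cv2.COLOR_BGR2HSV)
for n,u,v in[("mat",175,230),("mat2",236,187),("disc",222,190),("disc2",185,222),("char",192,215),("sheet",380,200),("sheet2",447,240),("board",400,230),("box",403,202),("box2",428,202),("bench",300,200),("trayfloor",410,147),("doming",215,133)]: print(n,hsv[v,u])
E
```

```text
mat [ 12 138  76]
mat2 [ 12 126  67]
disc [ 19  41 105]
disc2 [19 43 95]
char [17 89 40]
sheet [21 19 93]
sheet2 [25 18 86]
board [ 11 126  77]
box [ 15  15 134]
box2 [ 17  17 134]
bench [ 17 112 137]
trayfloor [ 15  23 134]
doming [ 18 133  88]
```

View pics/z0.png

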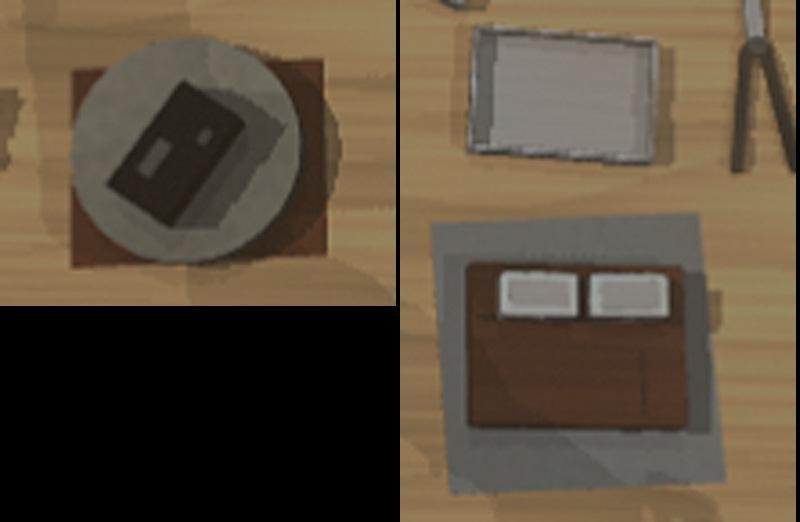

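The crop shows all the outlines clearly: mat, disc, charcoal, tray, sheet, board, and exactly two boxes. I'll cast rays through the corners.

```bash
cat > m0.py <<'E'
from h import *
f=grab_frame("top")
def c(n,pts,z,right):
    p=np.array(pts,float)
    if right: p[:,0]-=400
    p=p/3.6+([365,120] if right else [150,165])-0.36
    w=ray(f,p,z)[:,:2]; e=[w[1]-w[0],w[2]-w[1]]
    L=[np.linalg.norm(x) for x in e]; l=(w[1]-w[0])+(w[2]-w[3])
    m=(w[2]-w[1])+(w[3]-w[0])
    print(n,"c",np.round(w.mean(0),4),"sizes",np.round([np.linalg.norm(l)/2,np.linalg.norm(m)/2],3),"dir01",round(np.degrees(np.arctan2(l[1],l[0])),1),"dir12",round(np.degrees(np.arctan2(m[1],m[0])),1))
c("mat",[(72,70),(323,59),(328,255),(72,267)],0,0)
c("disc",[(72,150),(186,38),(300,150),(186,262)],.025,0)
c("char",[(184,80),(246,126),(172,229),(107,183)],.055,0)
c("tray",[(473,27),(657,38),(655,162),(470,150)],.018,1)
c("sheet",[(431,224),(697,213),(725,481),(452,493)],0,1)
c("board",[(467,265),(685,265),(687,428),(467,426)],.025,1)
c("boxA",[(499,272),(578,272),(578,318),(499,318)],.051,1)
c("boxB",[(589,274),(668,274),(668,318),(589,318)],.051,1)
E
python3 m0.py
```

```text
mat c [0.4527 0.3065] sizes [0.2   0.159] dir01 -86.2 dir12 -175.7
disc c [0.4582 0.312 ] sizes [0.123 0.128] dir01 -42.3 dir12 -132.8
char c [0.4493 0.3118] sizes [0.061 0.096] dir01 -124.5 dir12 147.3
tray c [ 0.6522 -0.2846] sizes [0.151 0.105] dir01 -92.4 dir12 177.9
sheet c [ 0.4434 -0.2944] sizes [0.217 0.218] dir01 -86.3 dir12 -176.0
board c [ 0.4439 -0.2894] sizes [0.173 0.129] dir01 -89.0 dir12 179.1
boxA c [ 0.4787 -0.255 ] sizes [0.062 0.036] dir01 -88.7 dir12 179.1
boxB c [ 0.4795 -0.3251] sizes [0.062 0.035] dir01 -88.7 dir12 178.5
```

```bash
cat >> h.py <<'E'
def Rt(phi):  # tool x at world angle phi (deg), tool z down
    c,s=np.cos(np.radians(phi)),np.sin(np.radians(phi)); return R.from_matrix(np.array([[c,s,0],[s,-c,0],[0,0,-1]]))
def here():
    s=get_state(); x=R.from_quat(s["tool_rot"]).as_matrix()[:,0]
    return np.array(s["eef_pos"]),R.from_quat(s["tool_rot"]),np.degrees(np.arctan2(x[1],x[0]))
def plan(wps,step=.195,turn=33):  # prints, for each call, shift/turn fractions
    p,r,phi=here(); print("at",p.round(4),round(phi,1))
    for w in wps:
        q=np.array(w[:3]); d=(w[3]-phi) if len(w)>3 else 0
        n=int(np.ceil(max(np.linalg.norm(q-p)/step,abs(d)/turn,1e-6))); p0=p;ph0=phi
        for i in range(1,n+1):
            p1=p0+(q-p0)*i/n; ph1=ph0+d*i/n; r1=Rt(ph1)
            print((r.inv().apply(p1-p)/.4).round(3).tolist(),((r.inv()*r1).as_rotvec()/(2*np.pi)).round(3).tolist(),"->",p1.round(3),round(ph1))
            p,r,phi=p1,r1,ph1
E
python3 - <<'E'
from h import *
plan([(.42,-.36,.23,60),(.5,0,.22,110),(.449,.312,.15,146.4),(.449,.312,.075)])
f=grab_frame("top");print(ray(f,[(148,190),(140,188),(125,238),(136,240),(152,148)],.018)[:,:2].round(3))
E
```

```text
at [ 0.146  -0.5558  0.2307] 14.7
[0.393, -0.15, 0.001] [-0.0, -0.0, -0.063] -> [ 0.283 -0.458  0.23 ] 37
[0.421, 0.013, 0.001] [0.0, 0.0, -0.063] -> [ 0.42 -0.36  0.23] 60
[0.44, -0.138, 0.013] [0.0, 0.0, -0.069] -> [ 0.46  -0.18   0.225] 85
[0.457, 0.06, 0.013] [0.0, 0.0, -0.069] -> [0.5  0.   0.22] 110
[0.388, 0.073, 0.088] [0.0, 0.0, -0.051] -> [0.475 0.156 0.185] 128
[0.346, 0.191, 0.087] [0.0, 0.0, -0.051] -> [0.449 0.312 0.15 ] 146
[0.0, 0.0, 0.187] [0.0, 0.0, 0.0] -> [0.449 0.312 0.075] 146
[[0.503 0.466]
 [0.508 0.489]
 [0.365 0.517]
 [0.36  0.487]
 [0.627 0.465]]
```

```bash
python3 -m inch '[[[0.393,-0.15,0],[0,0,-0.063],-1],[[0.393,-0.15,0],[0,0,-0.063],-1],[[0.393,-0.15,0],[0,0,-0.063],-1],[[0.393,-0.15,0],[0,0,-0.063],-1],[[0.393,-0.15,0],[0,0,-0.063],-1]]' 40
python3 -m inch '[[[0.421,0.013,0],[0,0,-0.063],-1],[[0.421,0.013,0],[0,0,-0.063],-1],[[0.421,0.013,0],[0,0,-0.063],-1],[[0.421,0.013,0],[0,0,-0.063],-1],[[0.421,0.013,0],[0,0,-0.063],-1]]'
python3 -m inch '[[[0.44,-0.138,0.013],[0,0,-0.069],-1],[[0.44,-0.138,0.013],[0,0,-0.069],-1],[[0.44,-0.138,0.013],[0,0,-0.069],-1],[[0.44,-0.138,0.013],[0,0,-0.069],-1],[[0.44,-0.138,0.013],[0,0,-0.069],-1]]'
python3 -m inch '[[[0.457,0.06,0.013],[0,0,-0.069],-1],[[0.457,0.06,0.013],[0,0,-0.069],-1],[[0.457,0.06,0.013],[0,0,-0.069],-1],[[0.457,0.06,0.013],[0,0,-0.069],-1],[[0.457,0.06,0.013],[0,0,-0.069],-1]]'
python3 - <<'E'
from h import *
plan([(.449,.312,.15,146.4),(.449,.312,.028)])
E
```

```text
t: 0.67
eef_pos: [0.2876, -0.4538, 0.2314]
tool_rot: [0.946, 0.324, 0.002, -0.001]
contact_force: [-0.3, 0.6, -0.6]
gripper_width: 0.0855
grasp_force: 0.0
t: 1.08
eef_pos: [0.4244, -0.356, 0.2312]
tool_rot: [0.864, 0.504, 0.002, -0.0]
contact_force: [-0.0, -0.1, -0.0]
gripper_width: 0.0856
grasp_force: 0.0
t: 1.5
eef_pos: [0.4595, -0.1763, 0.2259]
tool_rot: [0.736, 0.677, 0.0, -0.001]
contact_force: [-0.5, 0.4, -0.3]
gripper_width: 0.0854
grasp_force: 0.0
t: 1.92
eef_pos: [0.5, 0.0035, 0.2208]
tool_rot: [0.573, 0.819, 0.001, -0.0]
contact_force: [-0.4, -0.5, -0.6]
gripper_width: 0.0859
grasp_force: 0.0
at [0.5    0.0035 0.2208] 110.0
[0.384, 0.072, 0.089] [0.0, -0.0, -0.051] -> [0.475 0.158 0.185] 128
[0.342, 0.188, 0.088] [0.0, 0.0, -0.051] -> [0.449 0.312 0.15 ] 146
[0.0, 0.0, 0.305] [0.0, 0.0, 0.0] -> [0.449 0.312 0.028] 146
```

```bash
python3 -m inch '[[[0.384,0.072,0.089],[0,0,-0.051],-1],[[0.384,0.072,0.089],[0,0,-0.051],-1],[[0.384,0.072,0.089],[0,0,-0.051],-1],[[0.384,0.072,0.089],[0,0,-0.051],-1],[[0.384,0.072,0.089],[0,0,-0.051],-1]]' >/dev/null
python3 -m inch '[[[0.342,0.188,0.088],[0,0,-0.051],-1],[[0.342,0.188,0.088],[0,0,-0.051],-1],[[0.342,0.188,0.088],[0,0,-0.051],-1],[[0.342,0.188,0.088],[0,0,-0.051],-1],[[0.342,0.188,0.088],[0,0,-0.051],-1]]' >/dev/null
python3 -m inch '[[[0,0,0.08],[0,0,0],-1],[[0,0,0.16],[0,0,0],-1],[[0,0,0.22],[0,0,0],-1],[[0,0,0.27],[0,0,0],-1],[[0,0,0.305],[0,0,0],-1]]'
python3 -m inch '[[[0,0,0],[0,0,0],-1],[[0,0,0],[0,0,0],0.4],[[0,0,0],[0,0,0],0.4],[[0,0,0],[0,0,0],0.4],[[0,0,0],[0,0,0],0.4]]' 40
python3 -m inch '[[[0,0,0],[0,0,0],0.5],[[0,0,0],[0,0,0],0.5],[[0,0,-0.02],[0,0,0],0.5],[[0,0,-0.07],[0,0,0],0.5],[[0,0,-0.13],[0,0,0],0.5]]'
python3 - <<'E'
from h import *
f=grab_frame("top");f2=grab_frame("side")
cv2.imwrite("pics/a.png",cv2.cvtColor(np.hstack([f["image"][150:260,120:280],f2["image"][200:310,200:360]]).repeat(2,0).repeat(2,1),cv2.COLOR_RGB2BGR))
plan([(.5,0,.15,120),(.645,-.2,.15,87.7),(.652,-.2846,.1,87.7),(.652,-.2846,.007)])
E
```

```text
t: 3.17
eef_pos: [0.4492, 0.3062, 0.0259]
tool_rot: [0.289, 0.957, -0.001, -0.001]
contact_force: [-0.8, -0.5, -0.0]
gripper_width: 0.0853
grasp_force: 0.0
t: 3.58
eef_pos: [0.4515, 0.3088, 0.0299]
tool_rot: [0.289, 0.957, 0.001, 0.001]
contact_force: [0.6, -0.9, 4.4]
gripper_width: 0.0546
grasp_force: 43.5
t: 4.0
eef_pos: [0.4479, 0.3074, 0.0795]
tool_rot: [0.288, 0.958, -0.002, -0.002]
contact_force: [0.8, 1.3, -1.2]
gripper_width: 0.054
grasp_force: 42.9
at [0.4523 0.3097 0.0841] 146.5
[-0.264, -0.289, -0.083] [0.001, 0.0, 0.037] -> [0.476 0.155 0.117] 133
[-0.323, -0.222, -0.082] [0.0, 0.0, 0.037] -> [0.5  0.   0.15] 120
[-0.307, 0.032, 0.0] [0.0, 0.0, 0.045] -> [ 0.572 -0.1    0.15 ] 104
[-0.286, 0.116, 0.0] [0.0, 0.0, 0.045] -> [ 0.645 -0.2    0.15 ] 88
[-0.211, 0.026, 0.125] [0.0, 0.0, 0.0] -> [ 0.652 -0.285  0.1  ] 88
[0.0, 0.0, 0.232] [0.0, 0.0, 0.0] -> [ 0.652 -0.285  0.007] 88
```

View pics/a.png

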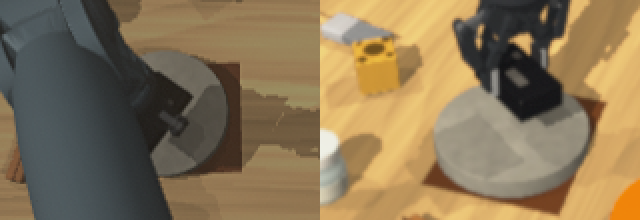

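The charcoal is held level and clear of the disc. On to the tray.

```bash
python3 -m inch '[[[-0.264,-0.289,-0.083],[0,0,0.037],0.5],[[-0.264,-0.289,-0.083],[0,0,0.037],0.5],[[-0.264,-0.289,-0.083],[0,0,0.037],0.5],[[-0.264,-0.289,-0.083],[0,0,0.037],0.5],[[-0.264,-0.289,-0.083],[0,0,0.037],0.5]]' >/dev/null
python3 -m inch '[[[-0.323,-0.222,-0.082],[0,0,0.037],0.5],[[-0.323,-0.222,-0.082],[0,0,0.037],0.5],[[-0.323,-0.222,-0.082],[0,0,0.037],0.5],[[-0.323,-0.222,-0.082],[0,0,0.037],0.5],[[-0.323,-0.222,-0.082],[0,0,0.037],0.5]]' >/dev/null
python3 -m inch '[[[-0.307,0.032,0],[0,0,0.045],0.5],[[-0.307,0.032,0],[0,0,0.045],0.5],[[-0.307,0.032,0],[0,0,0.045],0.5],[[-0.307,0.032,0],[0,0,0.045],0.5],[[-0.307,0.032,0],[0,0,0.045],0.5]]' >/dev/null
python3 -m inch '[[[-0.286,0.116,0],[0,0,0.045],0.5],[[-0.286,0.116,0],[0,0,0.045],0.5],[[-0.286,0.116,0],[0,0,0.045],0.5],[[-0.286,0.116,0],[0,0,0.045],0.5],[[-0.286,0.116,0],[0,0,0.045],0.5]]' >/dev/null
python3 -m inch '[[[-0.211,0.026,0.125],[0,0,0],0.5],[[-0.211,0.026,0.125],[0,0,0],0.5],[[-0.211,0.026,0.125],[0,0,0],0.5],[[-0.211,0.026,0.125],[0,0,0],0.5],[[-0.211,0.026,0.125],[0,0,0],0.5]]'
python3 - <<'E'
from h import *
plan([(.652,-.2846,.009,87.7)])
E
```

```text
t: 6.18
eef_pos: [0.6471, -0.2845, 0.0954]
tool_rot: [0.722, 0.691, 0.0, -0.002]
contact_force: [0.3, 1.3, -0.9]
gripper_width: 0.0543
grasp_force: 43.0
at [ 0.6471 -0.2845  0.0954] 87.5
[-0.0, 0.013, 0.216] [-0.0, -0.0, -0.001] -> [ 0.652 -0.285  0.009] 88
```

```bash
python3 -m inch '[[[0,0.008,0.05],[0,0,0],0.5],[[0,0.008,0.1],[0,0,0],0.5],[[0,0.008,0.14],[0,0,0],0.5],[[0,0.008,0.18],[0,0,0],0.5],[[0,0.008,0.2],[0,0,0],0.5]]'
python3 -m inch '[[[0,0,0.005],[0,0,0],0.5],[[0,0,0.01],[0,0,0],0.5],[[0,0,0.014],[0,0,0],0.5],[[0,0,0.016],[0,0,0],0.5],[[0,0,0.016],[0,0,0],0.5]]'
python3 -m inch '[[[0,0,0],[0,0,0],-0.5],[[0,0,0],[0,0,0],-0.5],[[0,0,0],[0,0,0],-0.5],[[0,0,-0.05],[0,0,0],-0.5],[[0,0,-0.1],[0,0,0],-0.5]]'
python3 -m inch '[[[0,0,-0.1],[0,0,0],-0.5],[[0,0,-0.2],[0,0,0],-0.5],[[0.2,0,-0.3],[0,0,0],-0.5],[[0.4,0,-0.35],[0,0,0],-0.5],[[0.45,0,-0.35],[0,0,0],-1]]'
python3 - <<'E'
from h import *
plan([(.5,.2,.22,145),(.458,.45,.15,178)])
f=grab_frame("top");save(f,"t1")
E
```

```text
t: 6.6
eef_pos: [0.6509, -0.2833, 0.0154]
tool_rot: [0.722, 0.692, 0.0, -0.001]
contact_force: [-1.1, 0.4, -0.7]
gripper_width: 0.0543
grasp_force: 43.0
t: 7.02
eef_pos: [0.6522, -0.2869, 0.0107]
tool_rot: [0.723, 0.691, 0.0, 0.001]
contact_force: [0.3, 1.2, -0.7]
gripper_width: 0.0541
grasp_force: 43.0
t: 7.43
eef_pos: [0.6502, -0.286, 0.0485]
tool_rot: [0.723, 0.691, -0.001, -0.002]
contact_force: [0.5, 0.8, 0.2]
gripper_width: 0.0642
grasp_force: 0.0
t: 7.85
eef_pos: [0.6579, -0.1701, 0.1753]
tool_rot: [0.724, 0.69, 0.001, 0.002]
contact_force: [1.0, 0.4, -0.6]
gripper_width: 0.074
grasp_force: 0.0
at [ 0.6579 -0.1701  0.1753] 87.3
[0.302, -0.146, -0.038] [0.001, 0.0, -0.053] -> [ 0.605 -0.047  0.19 ] 107
[0.333, -0.038, -0.037] [0.0, 0.0, -0.053] -> [0.553 0.077 0.205] 126
[0.327, 0.073, -0.037] [0.0, 0.0, -0.053] -> [0.5  0.2  0.22] 145
[0.222, 0.226, 0.088] [0.0, 0.0, -0.046] -> [0.479 0.325 0.185] 162
[0.149, 0.28, 0.088] [0.0, 0.0, -0.046] -> [0.458 0.45  0.15 ] 178
```

View pics/t1.png

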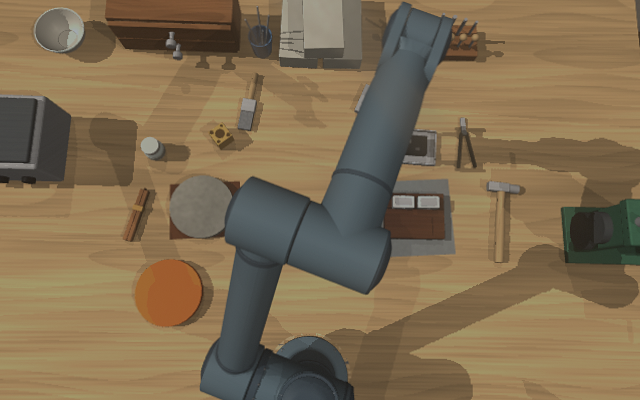

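Charcoal is in the tray at (420,147). The disc is still at (201,206) and the board is unchanged. Now I'll place the open fingers behind the disc.

```bash
python3 - <<'E'
from h import *
plan([(.5,.18,.15,90),(.458,.428,.12,90),(.458,.428,-.004,90)])
E
```

```text
at [ 0.6589 -0.1609  0.1774] 87.8
[0.418, -0.215, 0.035] [0.001, -0.001, -0.003] -> [0.579 0.01  0.164] 89
[0.422, -0.207, 0.034] [0.0, 0.0, -0.003] -> [0.5  0.18 0.15] 90
[0.31, -0.053, 0.037] [0.0, 0.0, 0.0] -> [0.479 0.304 0.135] 90
[0.31, -0.052, 0.038] [0.0, 0.0, 0.0] -> [0.458 0.428 0.12 ] 90
[0.0, 0.0, 0.31] [0.0, 0.0, 0.0] -> [ 0.458  0.428 -0.004] 90
```

```bash
python3 -m inch '[[[0.418,-0.215,0.035],[0,0,-0.003],-1],[[0.418,-0.215,0.035],[0,0,-0.003],-1],[[0.418,-0.215,0.035],[0,0,-0.003],-1],[[0.418,-0.215,0.035],[0,0,-0.003],-1],[[0.418,-0.215,0.035],[0,0,-0.003],-1]]' >/dev/null
python3 -m inch '[[[0.422,-0.207,0.034],[0,0,-0.003],-1],[[0.422,-0.207,0.034],[0,0,-0.003],-1],[[0.422,-0.207,0.034],[0,0,-0.003],-1],[[0.422,-0.207,0.034],[0,0,-0.003],-1],[[0.422,-0.207,0.034],[0,0,-0.003],-1]]' >/dev/null
python3 -m inch '[[[0.31,-0.053,0.037],[0,0,0],-1],[[0.31,-0.053,0.037],[0,0,0],-1],[[0.31,-0.053,0.037],[0,0,0],-1],[[0.31,-0.053,0.037],[0,0,0],-1],[[0.31,-0.053,0.037],[0,0,0],-1]]' >/dev/null
python3 -m inch '[[[0.31,-0.052,0.038],[0,0,0],-1],[[0.31,-0.052,0.038],[0,0,0],-1],[[0.31,-0.052,0.038],[0,0,0],-1],[[0.31,-0.052,0.038],[0,0,0],-1],[[0.31,-0.052,0.038],[0,0,0],-1]]'
python3 -m inch '[[[0,0,0.08],[0,0,0],-1],[[0,0,0.15],[0,0,0],-1],[[0,0,0.21],[0,0,0],-1],[[0,0,0.25],[0,0,0],-1],[[0,0,0.28],[0,0,0],-1]]'
python3 -m inch '[[[0,0,0.01],[0,0,0],-1],[[0,0,0.018],[0,0,0],-1],[[0,0,0.025],[0,0,0],-1],[[0,0,0.03],[0,0,0],-1],[[0,0,0.03],[0,0,0],-1]]'
python3 - <<'E'
from h import *
f2=grab_frame("side");save(f2,"s2"); print(here())
E
```

```text
t: 9.57
eef_pos: [0.4599, 0.4206, 0.1145]
tool_rot: [0.709, 0.705, -0.0, 0.0]
contact_force: [0.9, -1.0, -0.8]
gripper_width: 0.0854
grasp_force: 0.0
t: 9.98
eef_pos: [0.4599, 0.4166, 0.0012]
tool_rot: [0.711, 0.703, -0.002, 0.0]
contact_force: [-0.3, -1.0, -0.5]
gripper_width: 0.0853
grasp_force: 0.0
t: 10.4
eef_pos: [0.4605, 0.4201, -0.0085]
tool_rot: [0.71, 0.704, 0.0, 0.0]
contact_force: [-0.7, -0.0, 0.5]
gripper_width: 0.0855
grasp_force: 0.0
(array([ 0.46035889,  0.4202593 , -0.00839006]), Rotation.from_matrix(array([[ 7.34327136e-03,  9.99972598e-01,  9.38145230e-04],
                            [ 9.99972908e-01, -7.34374497e-03,  5.02391387e-04],
                            [ 5.09267120e-04,  9.34430618e-04, -9.99999434e-01]])), np.float64(89.5792577070618))
```

View pics/s2.png

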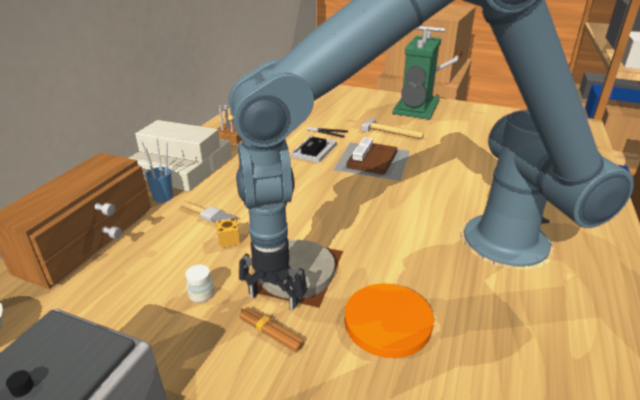

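```bash
python3 -m inch '[[[-0.03,0,0],[0,0,0],-1],[[-0.05,0,0],[0,0,0],-1],[[-0.08,0,0],[0,0,0],-1],[[-0.11,0,0],[0,0,0],-1],[[-0.14,0,0],[0,0,0],-1]]'
python3 -m inch '[[[-0.03,0,0],[0,0,0],-1],[[-0.06,0,0],[0,0,0],-1],[[-0.09,0,0],[0,0,0],-1],[[-0.12,0,0],[0,0,0],-1],[[-0.15,0,0],[0,0,0],-1]]'
python3 -m inch '[[[-0.02,0,0],[0,0,0],-1],[[-0.04,0,0],[0,0,0],-1],[[-0.06,0,0],[0,0,0],-1],[[-0.06,0,0],[0,0,0],-1],[[-0.06,0,0],[0,0,0],-1]]'
python3 - <<'E'
from h import *
f=grab_frame("top");f2=grab_frame("side")
cv2.imwrite("pics/p1.png",cv2.cvtColor(np.vstack([f["image"][100:340,120:440],f2["image"][150:390,200:520]]),cv2.COLOR_RGB2BGR));print(here()[0])
E
```

```text
t: 10.87
eef_pos: [0.46, 0.364, -0.0084]
tool_rot: [0.709, 0.705, 0.001, -0.0]
contact_force: [1.0, 3.1, 1.9]
gripper_width: 0.0852
grasp_force: 1.8
t: 11.28
eef_pos: [0.4595, 0.3035, -0.0086]
tool_rot: [0.71, 0.705, 0.001, -0.0]
contact_force: [-0.4, 5.2, 3.7]
gripper_width: 0.0856
grasp_force: 2.7
t: 11.7
eef_pos: [0.4582, 0.2784, -0.0095]
tool_rot: [0.71, 0.704, -0.001, 0.001]
contact_force: [0.8, 0.2, 0.0]
gripper_width: 0.0852
grasp_force: 0.1
[ 0.45771323  0.27896404 -0.00984431]
```

View pics/p1.png

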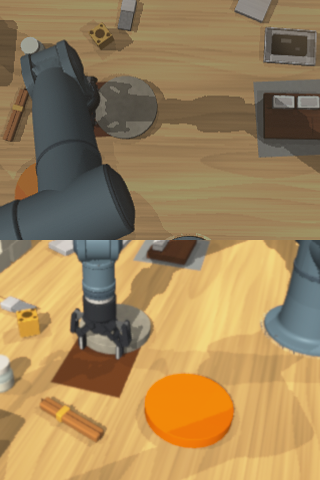

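The fingers cradle the disc well: it moved straight and is now at about (0.458, 0.189). Next I reposition for the diagonal push to the parking place.

```bash
python3 - <<'E'
from h import *
plan([(.458,.32,-.009),(.458,.32,.05),(.382,.275,.05,131.5),(.382,.275,-.009),(.565,.068,-.009)])
E
```

```text
at [ 0.4577  0.279  -0.0098] 89.6
[0.103, -0.0, -0.002] [-0.0, 0.0, -0.0] -> [ 0.458  0.32  -0.009] 90
[0.0, 0.0, -0.147] [0.0, 0.0, 0.0] -> [0.458 0.32  0.05 ] 90
[-0.057, -0.095, 0.0] [0.0, 0.0, -0.058] -> [0.42  0.298 0.05 ] 111
[-0.019, -0.109, 0.0] [0.0, 0.0, -0.058] -> [0.382 0.275 0.05 ] 132
[0.0, 0.0, 0.148] [0.0, 0.0, 0.0] -> [ 0.382  0.275 -0.009] 132
[-0.345, -0.0, 0.0] [0.0, 0.0, 0.0] -> [ 0.474  0.172 -0.009] 132
[-0.345, -0.0, -0.0] [0.0, 0.0, 0.0] -> [ 0.565  0.068 -0.009] 132
```

```bash
python3 -m inch '[[[0.05,0,0],[0,0,0],-1],[[0.103,0,0],[0,0,0],-1],[[0.103,0,0],[0,0,0],-1],[[0.103,0,-0.1],[0,0,0],-1],[[0.103,0,-0.147],[0,0,0],-1]]' >/dev/null
python3 -m inch '[[[-0.057,-0.095,0],[0,0,-0.058],-1],[[-0.057,-0.095,0],[0,0,-0.058],-1],[[-0.057,-0.095,0],[0,0,-0.058],-1],[[-0.057,-0.095,0],[0,0,-0.058],-1],[[-0.057,-0.095,0],[0,0,-0.058],-1]]' >/dev/null
python3 -m inch '[[[-0.019,-0.109,0],[0,0,-0.058],-1],[[-0.019,-0.109,0],[0,0,-0.058],-1],[[-0.019,-0.109,0],[0,0,-0.058],-1],[[-0.019,-0.109,0],[0,0,-0.058],-1],[[-0.019,-0.109,0],[0,0,-0.058],-1]]'
python3 -m inch '[[[0,0,0.05],[0,0,0],-1],[[0,0,0.1],[0,0,0],-1],[[0,0,0.13],[0,0,0],-1],[[0,0,0.145],[0,0,0],-1],[[0,0,0.145],[0,0,0],-1]]'
python3 - <<'E'
from h import *
plan([(.382,.275,-.009,131.5),(.565,.068,-.009)],step=1)
f=grab_frame("top");im=cv2.cvtColor(f["image"],cv2.COLOR_RGB2BGR);cv2.imwrite("pics/p2.png",im[100:300,120:420].repeat(2,0).repeat(2,1))
E
```

```text
t: 13.05
eef_pos: [0.3836, 0.2768, 0.0499]
tool_rot: [0.414, 0.91, 0.0, 0.0]
contact_force: [0.3, -0.7, 0.3]
gripper_width: 0.0858
grasp_force: 0.0
t: 13.47
eef_pos: [0.3826, 0.2763, -0.0094]
tool_rot: [0.413, 0.911, -0.001, -0.0]
contact_force: [0.5, 0.2, 0.0]
gripper_width: 0.0853
grasp_force: 0.0
at [ 0.3826  0.2763 -0.0094] 131.2
[-0.001, -0.003, -0.001] [-0.0, -0.0, -0.001] -> [ 0.382  0.275 -0.009] 132
[-0.691, -0.0, 0.0] [0.0, 0.0, 0.0] -> [ 0.565  0.068 -0.009] 132
```

View pics/p2.png

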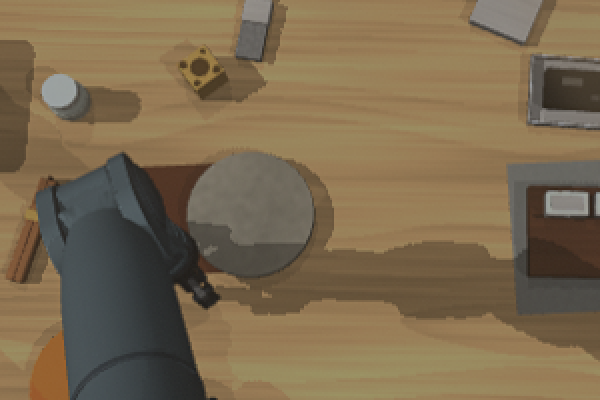

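The disc centre is at (251,214) in the crop, which puts it at y ≈ 0.188 as expected. Fingers are behind it, so I push diagonally.

```bash
python3 -m inch '[[[-0.03,0,0],[0,0,0],-1],[[-0.055,0,0],[0,0,0],-1],[[-0.085,0,0],[0,0,0],-1],[[-0.12,0,0],[0,0,0],-1],[[-0.155,0,0],[0,0,0],-1]]' >/dev/null
python3 -m inch '[[[-0.035,0,0],[0,0,0],-1],[[-0.07,0,0],[0,0,0],-1],[[-0.105,0,0],[0,0,0],-1],[[-0.14,0,0],[0,0,0],-1],[[-0.175,0,0],[0,0,0],-1]]' >/dev/null
python3 -m inch '[[[-0.035,0,0],[0,0,0],-1],[[-0.07,0,0],[0,0,0],-1],[[-0.105,0,0],[0,0,0],-1],[[-0.14,0,0],[0,0,0],-1],[[-0.175,0,0],[0,0,0],-1]]'
python3 -m inch '[[[-0.035,0,0],[0,0,0],-1],[[-0.07,0,0],[0,0,0],-1],[[-0.105,0,0],[0,0,0],-1],[[-0.14,0,0],[0,0,0],-1],[[-0.165,0,0],[0,0,0],-1]]'
python3 -m inch '[[[-0.01,0,0],[0,0,0],-1],[[-0.02,0,0],[0,0,0],-1],[[0.03,0,0],[0,0,0],-1],[[0.1,0,0],[0,0,0],-1],[[0.1,0,-0.1],[0,0,0],-1]]'
python3 - <<'E'
from h import *
plan([(.5,.1,.18,120),(.42,-.1,.2,100),(.444,-.25,.2,90)])
E
```

```text
t: 14.77
eef_pos: [0.5167, 0.1242, -0.0077]
tool_rot: [0.412, 0.911, 0.001, -0.001]
contact_force: [-3.4, 5.0, 4.9]
gripper_width: 0.0854
grasp_force: 3.1
t: 15.18
eef_pos: [0.5607, 0.0739, -0.0078]
tool_rot: [0.412, 0.911, 0.0, 0.0]
contact_force: [-2.9, 4.2, 4.2]
gripper_width: 0.0852
grasp_force: 3.0
t: 15.6
eef_pos: [0.5201, 0.106, 0.0234]
tool_rot: [0.411, 0.912, -0.005, -0.01]
contact_force: [-3.5, -0.4, -2.3]
gripper_width: 0.0857
grasp_force: 0.0
at [0.5201 0.106  0.0234] 131.5
[0.027, -0.055, -0.39] [-0.003, -0.002, 0.032] -> [0.5  0.1  0.18] 120
[-0.167, -0.212, -0.025] [0.0, 0.0, 0.028] -> [0.46 0.   0.19] 110
[-0.201, -0.179, -0.025] [0.0, 0.0, 0.028] -> [ 0.42 -0.1   0.2 ] 100
[-0.38, -0.006, 0.0] [0.0, 0.0, 0.028] -> [ 0.444 -0.25   0.2  ] 90
```

```bash
python3 -m inch '[[[0.027,-0.055,-0.39],[-0.003,-0.002,0.032],-1],[[0.027,-0.055,-0.39],[-0.003,-0.002,0.032],-1],[[0.027,-0.055,-0.39],[-0.003,-0.002,0.032],-1],[[0.027,-0.055,-0.39],[-0.003,-0.002,0.032],-1],[[0.027,-0.055,-0.39],[-0.003,-0.002,0.032],-1]]' >/dev/null
python3 -m inch '[[[-0.167,-0.212,-0.025],[0,0,0.028],-1],[[-0.167,-0.212,-0.025],[0,0,0.028],-1],[[-0.167,-0.212,-0.025],[0,0,0.028],-1],[[-0.167,-0.212,-0.025],[0,0,0.028],-1],[[-0.167,-0.212,-0.025],[0,0,0.028],-1]]' >/dev/null
python3 -m inch '[[[-0.201,-0.179,-0.025],[0,0,0.028],-1],[[-0.201,-0.179,-0.025],[0,0,0.028],-1],[[-0.201,-0.179,-0.025],[0,0,0.028],-1],[[-0.201,-0.179,-0.025],[0,0,0.028],-1],[[-0.201,-0.179,-0.025],[0,0,0.028],-1]]' >/dev/null
python3 -m inch '[[[-0.38,-0.006,0],[0,0,0.028],-1],[[-0.38,-0.006,0],[0,0,0.028],-1],[[-0.38,-0.006,0],[0,0,0.028],-1],[[-0.38,-0.006,0],[0,0,0.028],-1],[[-0.38,-0.006,0],[0,0,0.028],-1]]'
python3 - <<'E'
from h import *
plan([(.444,-.412,.12,90),(.444,-.412,-.009)])
E
```

```text
t: 17.27
eef_pos: [0.4542, -0.2553, 0.2055]
tool_rot: [0.71, 0.704, 0.008, 0.009]
contact_force: [0.5, 0.7, 0.2]
gripper_width: 0.0851
grasp_force: 0.0
at [ 0.4542 -0.2553  0.2055] 89.5
[-0.392, -0.027, 0.214] [0.004, 0.0, -0.001] -> [ 0.444 -0.412  0.12 ] 90
[0.0, 0.0, 0.322] [0.0, 0.0, 0.0] -> [ 0.444 -0.412 -0.009] 90
```

```bash
python3 -m inch '[[[-0.392,-0.027,0.214],[0.004,0,-0.001],-1],[[-0.392,-0.027,0.214],[0.004,0,-0.001],-1],[[-0.392,-0.027,0.214],[0.004,0,-0.001],-1],[[-0.392,-0.027,0.214],[0.004,0,-0.001],-1],[[-0.392,-0.027,0.214],[0.004,0,-0.001],-1]]'
python3 -m inch '[[[0,0,0],[0,0,0],-1],[[0,0,0.08],[0,0,0],-1],[[0,0,0.15],[0,0,0],-1],[[0,0,0.21],[0,0,0],-1],[[0,0,0.25],[0,0,0],-1]]'
python3 - <<'E'
from h import *
plan([(.444,-.412,-.009,90)])
f=grab_frame("top");save(f,"t2");f=grab_frame("side");save(f,"s3")
E
```

```text
t: 17.68
eef_pos: [0.4418, -0.4099, 0.1162]
tool_rot: [0.708, 0.706, -0.001, -0.003]
contact_force: [0.1, -0.5, -1.1]
gripper_width: 0.0856
grasp_force: 0.0
t: 18.1
eef_pos: [0.4422, -0.4043, 0.0185]
tool_rot: [0.706, 0.708, -0.0, -0.003]
contact_force: [0.5, 0.9, -0.8]
gripper_width: 0.0854
grasp_force: 0.0
at [ 0.4422 -0.4043  0.0185] 90.1
[-0.02, 0.005, 0.069] [-0.001, -0.001, 0.0] -> [ 0.444 -0.412 -0.009] 90
```

View pics/t2.png

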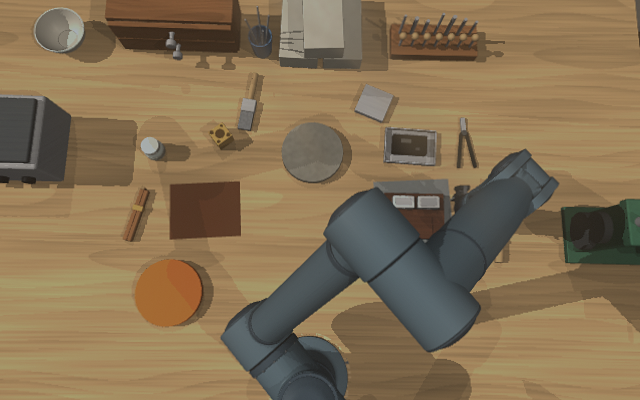

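The disc is parked at (313,152), the mat is empty, and board and boxes have not moved. Next is the board push.

```bash
python3 -m inch '[[[-0.02,0.002,0.03],[0,0,0],-1],[[-0.02,0.002,0.05],[0,0,0],-1],[[-0.02,0.002,0.065],[0,0,0],-1],[[-0.01,0.002,0.069],[0,0,0],-1],[[0.01,0.002,0.069],[0,0,0],-1]]' >/dev/null
python3 -m inch '[[[0.02,0,0],[0,0,0],-1],[[0.04,0,0],[0,0,0],-1],[[0.06,0,0],[0,0,0],-1],[[0.085,0,0],[0,0,0],-1],[[0.11,0,0],[0,0,0],-1]]'
python3 -m inch '[[[0.03,0,0],[0,0,0],-1],[[0.065,0,0],[0,0,0],-1],[[0.1,0,0],[0,0,0],-1],[[0.135,0,0],[0,0,0],-1],[[0.17,0,0],[0,0,0],-1]]'
python3 -m inch '[[[0.035,0,0],[0,0,0],-1],[[0.07,0,0],[0,0,0],-1],[[0.105,0,0],[0,0,0],-1],[[0.14,0,0],[0,0,0],-1],[[0.175,0,0],[0,0,0],-1]]' >/dev/null
python3 -m inch '[[[0.035,0,0],[0,0,0],-1],[[0.07,0,0],[0,0,0],-1],[[0.105,0,0],[0,0,0],-1],[[0.135,0,0],[0,0,0],-1],[[0.16,0,0],[0,0,0],-1]]'
python3 -m inch '[[[0.02,0,0],[0,0,0],-1],[[0.035,0,0],[0,0,0],-1],[[0.045,0,0],[0,0,0],-1],[[0.05,0,0],[0,0,0],-1],[[0.05,0,0],[0,0,0],-1]]'
python3 - <<'E'
from h import *
f=grab_frame("top");f2=grab_frame("side")
cv2.imwrite("pics/p3.png",cv2.cvtColor(np.hstack([f["image"][90:340,150:520],f2["image"][60:310,200:560]]),cv2.COLOR_RGB2BGR));print(here()[0],here()[2])
E
```

```text
t: 19.03
eef_pos: [0.4428, -0.3597, -0.0068]
tool_rot: [0.707, 0.707, -0.001, -0.0]
contact_force: [0.8, -1.9, 0.7]
gripper_width: 0.0858
grasp_force: 1.3
t: 19.45
eef_pos: [0.443, -0.291, -0.0068]
tool_rot: [0.707, 0.707, -0.001, -0.0]
contact_force: [1.0, -3.7, 2.6]
gripper_width: 0.0859
grasp_force: 2.1
t: 20.28
eef_pos: [0.442, -0.1561, -0.0074]
tool_rot: [0.707, 0.707, -0.001, -0.002]
contact_force: [-0.5, -3.7, 2.3]
gripper_width: 0.0857
grasp_force: 1.9
t: 20.7
eef_pos: [0.4421, -0.1369, -0.0075]
tool_rot: [0.707, 0.707, -0.0, -0.002]
contact_force: [-0.2, 0.8, -0.1]
gripper_width: 0.0856
grasp_force: 0.0
[ 0.44200373 -0.1370956  -0.00758314] 89.95180060213784
```

View pics/p3.png

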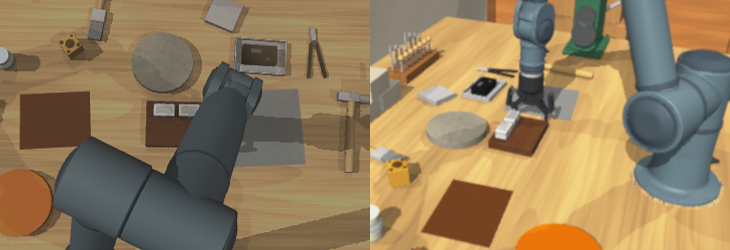

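```bash
python3 - <<'E'
from h import *
plan([(.4545,.07,-.0085,90),(.459,.140,-.0085,92),(.459,.209,-.0085,94)],step=.07)
E
```

```text
at [ 0.442  -0.1371 -0.0076] 90.0
[0.173, 0.01, 0.001] [-0.001, -0.0, -0.0] -> [ 0.446 -0.068 -0.008] 90
[0.173, 0.01, 0.001] [0.0, 0.0, -0.0] -> [ 0.45   0.001 -0.008] 90
[0.173, 0.01, 0.001] [0.0, 0.0, -0.0] -> [ 0.454  0.07  -0.008] 90
[0.087, 0.006, 0.0] [0.0, 0.0, -0.003] -> [ 0.457  0.105 -0.008] 91
[0.087, 0.007, 0.0] [0.0, 0.0, -0.003] -> [ 0.459  0.14  -0.008] 92
[0.172, 0.006, 0.0] [0.0, 0.0, -0.006] -> [ 0.459  0.209 -0.008] 94
```

```bash
python3 -m inch '[[[0.02,0.002,0],[0,0,0],-1],[[0.05,0.004,0],[0,0,0],-1],[[0.085,0.006,0],[0,0,0],-1],[[0.12,0.008,0],[0,0,0],-1],[[0.155,0.009,0],[0,0,0],-1]]' >/dev/null
python3 -m inch '[[[0.035,0.002,0],[0,0,0],-1],[[0.07,0.004,0],[0,0,0],-1],[[0.105,0.006,0],[0,0,0],-1],[[0.14,0.008,0],[0,0,0],-1],[[0.175,0.01,0],[0,0,0],-1]]'
python3 -m inch '[[[0.035,0.002,0],[0,0,0],-1],[[0.07,0.004,0],[0,0,0],-1],[[0.105,0.006,0],[0,0,0],-1],[[0.14,0.008,0],[0,0,0],-1],[[0.175,0.01,0],[0,0,0],-1]]' >/dev/null
python3 -m inch '[[[0.035,0.002,0],[0,0,-0.001],-1],[[0.07,0.004,0],[0,0,-0.002],-1],[[0.105,0.006,0],[0,0,-0.003],-1],[[0.14,0.009,0],[0,0,-0.005],-1],[[0.175,0.012,0],[0,0,-0.006],-1]]'
python3 - <<'E'
from h import *
plan([(.459,.209,-.0085,94)],step=.2)
E
```

```text
t: 21.63
eef_pos: [0.4496, -0.0044, -0.0073]
tool_rot: [0.707, 0.707, -0.001, -0.002]
contact_force: [-1.1, -2.8, -1.6]
gripper_width: 0.0855
grasp_force: 0.9
t: 22.47
eef_pos: [0.458, 0.1352, -0.0073]
tool_rot: [0.694, 0.72, -0.001, -0.002]
contact_force: [0.4, -2.0, 0.2]
gripper_width: 0.0853
grasp_force: 1.1
at [ 0.458   0.1352 -0.0073] 92.2
[0.184, 0.01, 0.003] [-0.001, -0.0, -0.005] -> [ 0.459  0.209 -0.008] 94
```

```bash
python3 -m inch '[[[0.035,0.002,0],[0,0,-0.001],-1],[[0.07,0.004,0],[0,0,-0.002],-1],[[0.105,0.006,0],[0,0,-0.003],-1],[[0.135,0.008,0],[0,0,-0.004],-1],[[0.155,0.009,0],[0,0,-0.005],-1]]' 
python3 -m inch '[[[0.01,0,0],[0,0,0],-1],[[0.015,0,0],[0,0,0],-1],[[0.015,0,0],[0,0,0],-1],[[0.015,0,0],[0,0,0],-1],[[0.015,0,0],[0,0,0],-1]]'
python3 -m inch '[[[-0.05,0,0],[0,0,0],-1],[[-0.15,0,0],[0,0,0],-1],[[-0.25,0,0],[0,0,0],-1],[[-0.35,0,0],[0,0,0],-1],[[-0.45,0,-0.1],[0,0,0],-1]]'
python3 -m inch '[[[-0.05,0,-0.08],[0,0,0],-1],[[-0.1,0,-0.16],[0,0,0],-1],[[-0.15,0,-0.24],[0,0,0],-1],[[-0.2,0,-0.35],[0,0,0],-1],[[-0.2,0,-0.35],[0,0,0],-1]]'
python3 - <<'E'
from h import *
f=grab_frame("top");im=cv2.cvtColor(f["image"],cv2.COLOR_RGB2BGR)
cv2.imwrite("pics/z1.png",cv2.resize(im[120:250,155:355],None,fx=4,fy=4,interpolation=cv2.INTER_CUBIC))
E
```

```text
t: 22.88
eef_pos: [0.4596, 0.1976, -0.0072]
tool_rot: [0.682, 0.731, -0.001, -0.002]
contact_force: [0.3, -2.6, -0.9]
gripper_width: 0.0853
grasp_force: 1.2
t: 23.3
eef_pos: [0.4603, 0.2021, -0.0068]
tool_rot: [0.683, 0.731, -0.0, -0.001]
contact_force: [0.0, -1.4, 0.4]
gripper_width: 0.0854
grasp_force: 0.0
t: 23.72
eef_pos: [0.4677, 0.0304, 0.0189]
tool_rot: [0.683, 0.73, -0.003, -0.004]
contact_force: [0.1, -0.8, 0.0]
gripper_width: 0.0852
grasp_force: 0.0
t: 24.13
eef_pos: [0.4817, -0.0505, 0.1688]
tool_rot: [0.684, 0.729, 0.002, 0.004]
contact_force: [1.2, 0.7, 0.6]
gripper_width: 0.0852
grasp_force: 0.0
```

View pics/z1.png

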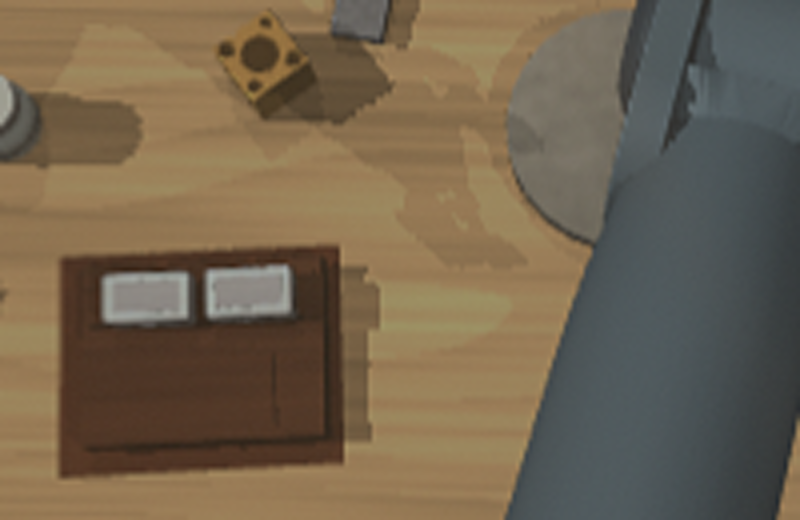

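The board sits on the mat and both boxes are upright near its far edge. Board right edge is at about 326 and bottom edge at about 446 in the crop. Next I work out the errors.

```bash
cat > m1.py <<'E'
from h import *
f=grab_frame("top")
def c(n,pts,z):
    w=ray(f,np.array(pts,float)/4+[155,120]-.375,z)[:,:2]; l=(w[1]-w[0])+(w[2]-w[3])
    print(n,w.mean(0).round(4),"size",round(np.linalg.norm(l)/2,3),"dir",round(np.degrees(np.arctan2(l[1],l[0])),1)); return w
c("boxA",[(101,274),(189,270),(190,320),(103,324)],.051)
c("boxB",[(205,269),(291,265),(292,313),(207,318)],.051)
w=c("board br edges",[(88,446),(326,437),(326,437),(88,446)],.025); n=w[1]-w[0]; 
d=n/np.linalg.norm(n); up=np.array([-d[1],d[0]]); print("board c",w[1]-d*.085+up*.065, "err", w[1]-d*.085+up*.065-[.4527,.3065])
im=f["image"].astype(int); 
# disc left arc: points -> circle
p=np.array([(507,120),(513,165),(535,205),(565,230),(530,55),(560,25),(590,13)],float)/4+[155,120]-.375
q=ray(f,p,.025)[:,:2]; A=np.c_[2*q,np.ones(len(q))]; s=np.linalg.lstsq(A,(q**2).sum(1),rcond=None)[0]; print("disc",s[:2],np.sqrt(s[2]+s[0]**2+s[1]**2))
plan([(.5,.05,.2,90),(.52,.2,.2,57),(.69,.11,.15,57),(.69,.11,-.009)])
E
python3 m1.py
```

```text
boxA [0.4878 0.3368] size 0.06 dir -86.0
boxB [0.4934 0.2661] size 0.059 dir -85.6
board br edges [0.3909 0.2935] size 0.165 dir -86.7
board c [0.45561887 0.2999079 ] err [ 0.00291887 -0.0065921 ]
disc [6.27326855e-01 5.99373629e-04] 0.092102271717266
at [ 0.4799 -0.0484  0.1648] 93.8
[0.242, 0.067, -0.088] [0.001, 0.0, 0.01] -> [0.5  0.05 0.2 ] 90
[0.375, 0.05, 0.0] [0.0, 0.0, 0.092] -> [0.52 0.2  0.2 ] 57
[0.021, 0.239, 0.063] [0.0, 0.0, 0.0] -> [0.605 0.155 0.175] 57
[0.021, 0.239, 0.062] [0.0, 0.0, 0.0] -> [0.69 0.11 0.15] 57
[0.0, 0.0, 0.397] [0.0, 0.0, 0.0] -> [ 0.69   0.11  -0.009] 57
```

```bash
python3 - <<'E'
from h import *
plan([(.60,.04,.15,75),(.687,.097,.1,58.1),(.687,.097,-.009)])
E
```

```text
at [ 0.4799 -0.0484  0.1648] 93.8
[0.201, 0.314, 0.038] [0.001, -0.0, 0.052] -> [0.6  0.04 0.15] 75
[0.194, 0.173, 0.125] [0.0, 0.0, 0.047] -> [0.687 0.097 0.1  ] 58
[0.0, 0.0, 0.272] [0.0, 0.0, 0.0] -> [ 0.687  0.097 -0.009] 58
```

```bash
python3 -m inch '[[[0.201,0.314,0.038],[0.001,0,0.052],-1],[[0.201,0.314,0.038],[0.001,0,0.052],-1],[[0.201,0.314,0.038],[0.001,0,0.052],-1],[[0.201,0.314,0.038],[0.001,0,0.052],-1],[[0.201,0.314,0.038],[0.001,0,0.052],-1]]' >/dev/null
python3 -m inch '[[[0.194,0.173,0.125],[0,0,0.047],-1],[[0.194,0.173,0.125],[0,0,0.047],-1],[[0.194,0.173,0.125],[0,0,0.047],-1],[[0.194,0.173,0.125],[0,0,0.047],-1],[[0.194,0.173,0.125],[0,0,0.047],-1]]'
python3 - <<'E'
from h import *
plan([(.687,.097,-.009,58.1)])
f=grab_frame("top");q=proj(f,[(.627,0,.025)]);print(q)
E
```

```text
t: 25.07
eef_pos: [0.6813, 0.1002, 0.0919]
tool_rot: [0.873, 0.488, -0.007, -0.004]
contact_force: [-0.3, -0.8, -0.3]
gripper_width: 0.085
grasp_force: 0.0
at [0.6813 0.1002 0.0919] 58.4
[0.003, 0.02, 0.252] [-0.002, 0.001, 0.001] -> [ 0.687  0.097 -0.009] 58
[[313.10947542 151.13841179]]
```

```bash
python3 -m inch '[[[0.003,0.01,0],[0,0,0],-1],[[0.003,0.01,0.07],[0,0,0],-1],[[0.003,0.01,0.14],[0,0,0],-1],[[0.003,0.01,0.19],[0,0,0],-1],[[0.003,0.01,0.22],[0,0,0],-1]]'
python3 -m inch '[[[0,0,0.01],[0,0,0],-1],[[0,0,0.02],[0,0,0],-1],[[0,0,0.03],[0,0,0],-1],[[0,0,0.03],[0,0,0],-1],[[0,0,0.03],[0,0,0],-1]]'
python3 - <<'E'
from h import *
plan([(.687,.097,-.009,58.1),(.491,-.218,-.009)],step=1)
f2=grab_frame("side");f=grab_frame("top")
cv2.imwrite("pics/p4.png",cv2.cvtColor(np.hstack([f["image"][90:340,150:520],f2["image"][60:310,200:560]]),cv2.COLOR_RGB2BGR))
E
```

```text
t: 25.53
eef_pos: [0.685, 0.0972, 0.0068]
tool_rot: [0.874, 0.486, -0.005, -0.003]
contact_force: [0.2, 0.7, -0.7]
gripper_width: 0.0855
grasp_force: 0.0
t: 25.95
eef_pos: [0.6877, 0.0984, -0.0027]
tool_rot: [0.873, 0.487, -0.003, -0.002]
contact_force: [-0.8, 0.2, 0.6]
gripper_width: 0.0852
grasp_force: 0.0
at [ 0.6877  0.0984 -0.0027] 58.3
[-0.004, 0.0, 0.016] [-0.001, 0.0, 0.0] -> [ 0.687  0.097 -0.009] 58
[-0.927, 0.0, 0.0] [0.0, 0.0, 0.0] -> [ 0.491 -0.218 -0.009] 58
```

View pics/p4.png

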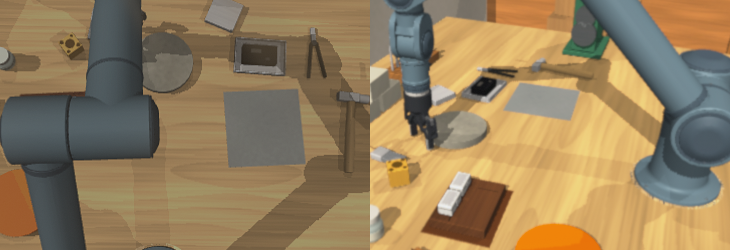

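The fingers are behind the disc, the sheet is clear, and the board is on the mat. I push the disc to the sheet.

```bash
python3 -m inch '[[[-0.02,0,0.005],[0,0,0],-1],[[-0.045,0,0.01],[0,0,0],-1],[[-0.07,0,0.013],[0,0,0],-1],[[-0.1,0,0.013],[0,0,0],-1],[[-0.135,0,0.013],[0,0,0],-1]]'
python3 -m inch '[[[-0.035,0,0],[0,0,0],-1],[[-0.07,0,0],[0,0,0],-1],[[-0.105,0,0],[0,0,0],-1],[[-0.14,0,0],[0,0,0],-1],[[-0.175,0,0],[0,0,0],-1]]' >/dev/null
python3 -m inch '[[[-0.035,0,0],[0,0,0],-1],[[-0.07,0,0],[0,0,0],-1],[[-0.105,0,0],[0,0,0],-1],[[-0.14,0,0],[0,0,0],-1],[[-0.175,0,0],[0,0,0],-1]]'
python3 -m inch '[[[-0.035,0,0],[0,0,0],-1],[[-0.07,0,0],[0,0,0],-1],[[-0.105,0,0],[0,0,0],-1],[[-0.14,0,0],[0,0,0],-1],[[-0.175,0,0],[0,0,0],-1]]' >/dev/null
python3 -m inch '[[[-0.035,0,0],[0,0,0],-1],[[-0.07,0,0],[0,0,0],-1],[[-0.1,0,0],[0,0,0],-1],[[-0.12,0,0],[0,0,0],-1],[[-0.13,0,0],[0,0,0],-1]]'
python3 - <<'E'
from h import *
plan([(.491,-.218,-.009,58.1)],step=1)
E
```

```text
t: 26.47
eef_pos: [0.6587, 0.0527, -0.0086]
tool_rot: [0.873, 0.487, -0.002, -0.003]
contact_force: [1.5, 1.1, -1.5]
gripper_width: 0.0852
grasp_force: 1.3
t: 27.3
eef_pos: [0.584, -0.0678, -0.0084]
tool_rot: [0.873, 0.487, -0.004, -0.003]
contact_force: [1.9, 1.5, -2.3]
gripper_width: 0.0856
grasp_force: 1.1
t: 28.13
eef_pos: [0.52, -0.1715, -0.0079]
tool_rot: [0.874, 0.486, -0.003, -0.003]
contact_force: [0.9, 1.9, -0.5]
gripper_width: 0.0856
grasp_force: 1.2
at [ 0.52   -0.1715 -0.0079] 58.2
[-0.137, -0.0, 0.003] [-0.001, 0.001, 0.0] -> [ 0.491 -0.218 -0.009] 58
```

```bash
python3 -m inch '[[[-0.03,0,0],[0,0,0],-1],[[-0.06,0,0],[0,0,0],-1],[[-0.09,0,0],[0,0,0],-1],[[-0.115,0,0],[0,0,0],-1],[[-0.13,0,0],[0,0,0],-1]]'
python3 -m inch '[[[0,0,0],[0,0,0],-1],[[0,0,0],[0,0,0],-1],[[0.04,0,0],[0,0,0],-1],[[0.12,0,-0.08],[0,0,0],-1],[[0.2,0,-0.18],[0,0,0],-1]]'
python3 -m inch '[[[0.1,0,-0.08],[0,0,0],-1],[[0.2,0,-0.16],[0,0,0],-1],[[0.3,0,-0.24],[0,0,0],-1],[[0.36,0,-0.28],[0,0,0],-1],[[0.36,0,-0.28],[0,0,0],-1]]'
python3 - <<'E'
from h import *
f=grab_frame("top");im=cv2.cvtColor(f["image"],cv2.COLOR_RGB2BGR)
cv2.imwrite("pics/z2.png",cv2.resize(im[115:265,155:475],None,fx=2.5,fy=2.5,interpolation=cv2.INTER_CUBIC))
E
```

```text
t: 28.55
eef_pos: [0.4925, -0.2158, -0.0078]
tool_rot: [0.874, 0.486, -0.004, -0.003]
contact_force: [1.5, 0.6, -1.3]
gripper_width: 0.0854
grasp_force: 1.2
t: 28.97
eef_pos: [0.5295, -0.1522, 0.0524]
tool_rot: [0.874, 0.486, -0.005, -0.005]
contact_force: [1.3, -0.6, 0.1]
gripper_width: 0.0853
grasp_force: 0.0
t: 29.38
eef_pos: [0.6122, -0.0277, 0.1698]
tool_rot: [0.872, 0.489, -0.0, -0.001]
contact_force: [-0.0, -0.1, -0.2]
gripper_width: 0.0855
grasp_force: 0.0
```

View pics/z2.png

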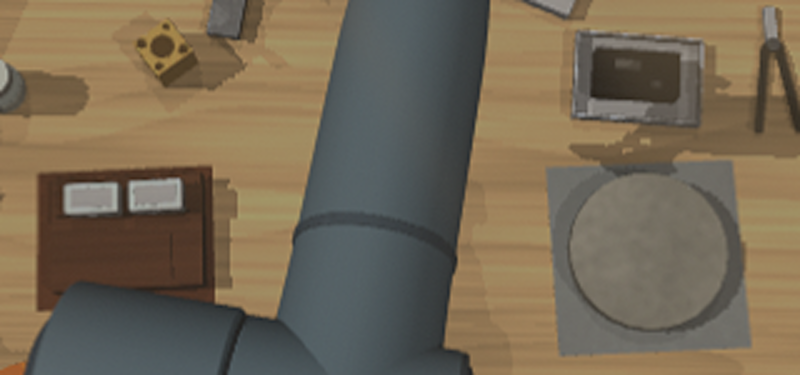

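The disc is on the sheet with its centre at about (648,252) in the crop, radius about 80. Boxes and board are in place, and the charcoal lies flat inside the tray.

```bash
python3 - <<'E'
from h import *
f=grab_frame("top")
g=lambda p,z: ray(f,np.array(p,float)/2.5+[155,115]-.3,z)[:,:2].round(4)
print("disc",g([(569,252),(728,252),(648,172),(648,330)],.025).mean(0), "sheet",g([(547,168),(733,160),(750,345),(560,354)],0).mean(0))
print("char",g([(591,50),(680,50),(680,103),(591,98)],.033).mean(0),"tray .652 -.2846")
print("boxA",g([(63,184),(118,181),(119,213),(65,215)],.051).mean(0),"boxB",g([(127,181),(181,178),(182,208),(129,212)],.051).mean(0))
plan([(.56,.13,.17,76),(.488,.337,.12,94),(.488,.337,.03)])
E
```

```text
disc [ 0.4452  -0.29035] sheet [ 0.444075 -0.2947  ]
char [ 0.650375 -0.277975] tray .652 -.2846
boxA [0.487425 0.336375] boxB [0.4929  0.26665]
at [ 0.6114 -0.0291  0.1682] 58.5
[0.272, -0.317, -0.004] [-0.0, 0.0, -0.049] -> [0.56 0.13 0.17] 76
[0.229, -0.15, 0.062] [0.0, 0.0, -0.025] -> [0.524 0.234 0.145] 85
[0.25, -0.112, 0.063] [0.0, 0.0, -0.025] -> [0.488 0.337 0.12 ] 94
[0.0, 0.0, 0.225] [0.0, 0.0, 0.0] -> [0.488 0.337 0.03 ] 94
```

```bash
python3 -m inch '[[[0.272,-0.317,0],[0,0,-0.049],-0.4],[[0.272,-0.317,0],[0,0,-0.049],-0.4],[[0.272,-0.317,0],[0,0,-0.049],-0.4],[[0.272,-0.317,0],[0,0,-0.049],-0.4],[[0.272,-0.317,0],[0,0,-0.049],-0.4]]' 30 >/dev/null
python3 -m inch '[[[0.229,-0.15,0.062],[0,0,-0.025],-0.4],[[0.229,-0.15,0.062],[0,0,-0.025],-0.4],[[0.229,-0.15,0.062],[0,0,-0.025],-0.4],[[0.229,-0.15,0.062],[0,0,-0.025],-0.4],[[0.229,-0.15,0.062],[0,0,-0.025],-0.4]]' >/dev/null
python3 -m inch '[[[0.25,-0.112,0.063],[0,0,-0.025],-0.4],[[0.25,-0.112,0.063],[0,0,-0.025],-0.4],[[0.25,-0.112,0.063],[0,0,-0.025],-0.4],[[0.25,-0.112,0.063],[0,0,-0.025],-0.4],[[0.25,-0.112,0.063],[0,0,-0.025],-0.4]]' 
python3 -m inch '[[[0,0,0],[0,0,0],-0.4],[[0,0,0],[0,0,0],-0.4],[[0,0,0],[0,0,0],-0.4],[[0,0,0],[0,0,0],-0.4],[[0,0,0.08],[0,0,0],-0.4]]'
python3 - <<'E'
from h import *
plan([(.488,.337,.03,94)])
E
```

```text
t: 30.73
eef_pos: [0.4854, 0.334, 0.1161]
tool_rot: [0.682, 0.731, -0.003, -0.003]
contact_force: [0.4, -0.0, 0.2]
gripper_width: 0.0597
grasp_force: 0.0
t: 31.15
eef_pos: [0.4906, 0.3367, 0.0909]
tool_rot: [0.683, 0.73, 0.003, -0.002]
contact_force: [1.4, 1.6, 0.6]
gripper_width: 0.0598
grasp_force: 0.0
at [0.4906 0.3367 0.0909] 93.8
[0.0, -0.007, 0.152] [0.0, -0.001, -0.0] -> [0.488 0.337 0.03 ] 94
```

```bash
python3 -m inch '[[[0,-0.003,0.05],[0,0,0],-0.4],[[0,-0.003,0.09],[0,0,0],-0.4],[[0,-0.003,0.12],[0,0,0],-0.4],[[0,-0.003,0.143],[0,0,0],-0.4],[[0,-0.003,0.143],[0,0,0],-0.4]]'
python3 -m inch '[[[0,0,0],[0,0,0],0.4],[[0,0,0],[0,0,0],0.4],[[0,0,0],[0,0,0],0.5],[[0,0,0],[0,0,0],0.5],[[0,0,0],[0,0,0],0.5]]' 30
python3 -m inch '[[[0,0,-0.03],[0,0,0],0.5],[[0,0,-0.08],[0,0,0],0.5],[[0,0,-0.15],[0,0,0],0.5],[[0,0,-0.22],[0,0,0],0.5],[[0,0,-0.25],[0,0,0],0.5]]'
python3 - <<'E'
from h import *
plan([(.48,0,.15,90),(.445,-.2524,.12,90),(.445,-.2524,.036)])
E
```

```text
t: 31.57
eef_pos: [0.4825, 0.3338, 0.0258]
tool_rot: [0.683, 0.731, -0.004, -0.004]
contact_force: [-1.0, -0.0, -0.1]
gripper_width: 0.0595
grasp_force: 0.0
t: 31.98
eef_pos: [0.4846, 0.3355, 0.0289]
tool_rot: [0.683, 0.731, -0.001, -0.003]
contact_force: [0.1, 0.5, 4.7]
gripper_width: 0.0334
grasp_force: 31.2
t: 32.4
eef_pos: [0.486, 0.3358, 0.1316]
tool_rot: [0.682, 0.731, -0.0, -0.003]
contact_force: [0.6, 0.8, -0.3]
gripper_width: 0.0333
grasp_force: 30.6
at [0.486  0.3358 0.1316] 93.9
[-0.418, -0.036, -0.025] [-0.001, -0.001, 0.005] -> [0.483 0.168 0.141] 92
[-0.419, -0.022, -0.023] [0.0, 0.0, 0.005] -> [0.48 0.   0.15] 90
[-0.315, -0.044, 0.037] [0.0, 0.0, 0.0] -> [ 0.462 -0.126  0.135] 90
[-0.315, -0.044, 0.038] [0.0, 0.0, 0.0] -> [ 0.445 -0.252  0.12 ] 90
[0.0, 0.0, 0.21] [0.0, 0.0, 0.0] -> [ 0.445 -0.252  0.036] 90
```

```bash
python3 -m inch '[[[-0.418,-0.036,-0.025],[0,0,0.005],0.5],[[-0.418,-0.036,-0.025],[0,0,0.005],0.5],[[-0.418,-0.036,-0.025],[0,0,0.005],0.5],[[-0.418,-0.036,-0.025],[0,0,0.005],0.5],[[-0.418,-0.036,-0.025],[0,0,0.005],0.5]]' >/dev/null
python3 -m inch '[[[-0.419,-0.022,-0.023],[0,0,0.005],0.5],[[-0.419,-0.022,-0.023],[0,0,0.005],0.5],[[-0.419,-0.022,-0.023],[0,0,0.005],0.5],[[-0.419,-0.022,-0.023],[0,0,0.005],0.5],[[-0.419,-0.022,-0.023],[0,0,0.005],0.5]]' >/dev/null
python3 -m inch '[[[-0.315,-0.044,0.037],[0,0,0],0.5],[[-0.315,-0.044,0.037],[0,0,0],0.5],[[-0.315,-0.044,0.037],[0,0,0],0.5],[[-0.315,-0.044,0.037],[0,0,0],0.5],[[-0.315,-0.044,0.037],[0,0,0],0.5]]' >/dev/null
python3 -m inch '[[[-0.315,-0.044,0.038],[0,0,0],0.5],[[-0.315,-0.044,0.038],[0,0,0],0.5],[[-0.315,-0.044,0.038],[0,0,0],0.5],[[-0.315,-0.044,0.038],[0,0,0],0.5],[[-0.315,-0.044,0.038],[0,0,0],0.5]]' 
python3 -m inch '[[[0,0,0],[0,0,0],0.5],[[0,0,0.06],[0,0,0],0.5],[[0,0,0.12],[0,0,0],0.5],[[0,0,0.16],[0,0,0],0.5],[[0,0,0.18],[0,0,0],0.5]]'
python3 - <<'E'
from h import *
plan([(.445,-.2524,.031,90)])
f2=grab_frame("side");f=grab_frame("top")
a=f["image"][120:265,160:480];b=f2["image"][80:225,280:480]
cv2.imwrite("pics/p5.png",cv2.cvtColor(np.hstack([a,b]),cv2.COLOR_RGB2BGR))
E
```

```text
t: 34.07
eef_pos: [0.4454, -0.2533, 0.1162]
tool_rot: [0.706, 0.708, -0.002, -0.004]
contact_force: [0.4, 0.8, -1.6]
gripper_width: 0.0334
grasp_force: 30.6
t: 34.48
eef_pos: [0.4434, -0.2492, 0.0425]
tool_rot: [0.704, 0.71, -0.003, -0.006]
contact_force: [0.1, -0.1, 0.3]
gripper_width: 0.0336
grasp_force: 30.6
at [ 0.4434 -0.2492  0.0425] 90.5
[-0.008, 0.004, 0.029] [-0.002, -0.001, 0.001] -> [ 0.445 -0.252  0.031] 90
```

View pics/p5.png

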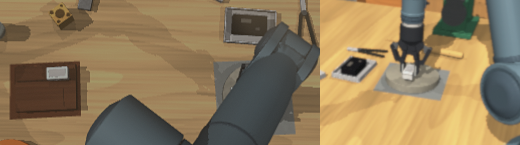

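The box is over the disc and box B is still on the board. I lower and release.

```bash
python3 -m inch '[[[0,0,0.01],[-0.002,-0.001,0],0.5],[[0,0,0.018],[-0.002,-0.001,0],0.5],[[0,0,0.024],[-0.002,-0.001,0],0.5],[[0,0,0.028],[-0.002,-0.001,0],0.5],[[0,0,0.028],[-0.002,-0.001,0],0.5]]'
python3 -m inch '[[[0,0,0],[0,0,0],0.5],[[0,0,0],[0,0,0],-0.3],[[0,0,0],[0,0,0],-0.3],[[0,0,0],[0,0,0],-0.4],[[0,0,-0.03],[0,0,0],-0.4]]'
python3 -m inch '[[[0,0,-0.08],[0,0,0],-0.4],[[0,0,-0.16],[0,0,0],-0.4],[[0.1,0,-0.25],[0,0,0],-0.4],[[0.2,0,-0.3],[0,0,0],-0.4],[[0.25,0,-0.3],[0,0,0],-0.4]]'
python3 - <<'E'
from h import *
plan([(.48,0,.16,90),(.493,.2665,.12,94),(.493,.2665,.031)])
E
```

```text
t: 35.0
eef_pos: [0.4445, -0.2527, 0.0335]
tool_rot: [0.705, 0.709, -0.0, 0.003]
contact_force: [-0.1, 0.4, -1.4]
gripper_width: 0.0334
grasp_force: 30.6
t: 35.42
eef_pos: [0.4428, -0.2518, 0.0437]
tool_rot: [0.705, 0.709, -0.001, 0.001]
contact_force: [0.0, -0.1, -0.4]
gripper_width: 0.0598
grasp_force: 0.0
t: 35.83
eef_pos: [0.4451, -0.1523, 0.1685]
tool_rot: [0.706, 0.708, 0.001, 0.006]
contact_force: [0.3, 0.2, -0.4]
gripper_width: 0.0604
grasp_force: 0.0
at [ 0.4451 -0.1523  0.1685] 90.2
[0.381, 0.089, 0.019] [0.002, 0.001, 0.001] -> [0.48 0.   0.16] 90
[0.333, 0.016, 0.05] [0.0, 0.0, -0.006] -> [0.486 0.133 0.14 ] 92
[0.332, 0.028, 0.05] [0.0, 0.0, -0.006] -> [0.493 0.266 0.12 ] 94
[0.0, 0.0, 0.222] [0.0, 0.0, 0.0] -> [0.493 0.266 0.031] 94
```

```bash
python3 -m inch '[[[0.381,0.089,0.019],[0.001,0.001,0],-0.4],[[0.381,0.089,0.019],[0.001,0.001,0],-0.4],[[0.381,0.089,0.019],[0.001,0.001,0],-0.4],[[0.381,0.089,0.019],[0.001,0.001,0],-0.4],[[0.381,0.089,0.019],[0.001,0.001,0],-0.4]]' >/dev/null
python3 -m inch '[[[0.333,0.016,0.05],[0,0,-0.006],-0.4],[[0.333,0.016,0.05],[0,0,-0.006],-0.4],[[0.333,0.016,0.05],[0,0,-0.006],-0.4],[[0.333,0.016,0.05],[0,0,-0.006],-0.4],[[0.333,0.016,0.05],[0,0,-0.006],-0.4]]' >/dev/null
python3 -m inch '[[[0.332,0.028,0.05],[0,0,-0.006],-0.4],[[0.332,0.028,0.05],[0,0,-0.006],-0.4],[[0.332,0.028,0.05],[0,0,-0.006],-0.4],[[0.332,0.028,0.05],[0,0,-0.006],-0.4],[[0.332,0.028,0.05],[0,0,-0.006],-0.4]]' >/dev/null
python3 -m inch '[[[0,0,0],[0,0,0],-0.4],[[0,0,0],[0,0,0],-0.4],[[0,0,0],[0,0,0],-0.4],[[0,0,0],[0,0,0],-0.4],[[0,0,0.05],[0,0,0],-0.4]]'
python3 - <<'E'
from h import *
plan([(.492,.2665,.03,94)])
E
```

```text
t: 37.5
eef_pos: [0.4922, 0.2668, 0.1006]
tool_rot: [0.679, 0.735, 0.003, 0.0]
contact_force: [0.2, 0.2, 0.3]
gripper_width: 0.0598
grasp_force: 0.0
at [0.4922 0.2668 0.1006] 94.5
[-0.001, -0.002, 0.176] [0.001, -0.001, 0.001] -> [0.492 0.266 0.03 ] 94
```

```bash
python3 -m inch '[[[0,0,0.05],[0,0,0],-0.4],[[0,0,0.1],[0,0,0],-0.4],[[0,0,0.14],[0,0,0],-0.4],[[0,0,0.167],[0,0,0],-0.4],[[0,0,0.169],[0,0,0],-0.4]]'
python3 -m inch '[[[0,0,0],[0,0,0],0.4],[[0,0,0],[0,0,0],0.4],[[0,0,0],[0,0,0],0.5],[[0,0,0],[0,0,0],0.5],[[0,0,0],[0,0,0],0.5]]' 30
python3 -m inch '[[[0,0,-0.03],[0,0,0],0.5],[[0,0,-0.08],[0,0,0],0.5],[[0,0,-0.15],[0,0,0],0.5],[[0,0,-0.22],[0,0,0],0.5],[[0,0,-0.3],[0,0,0],0.5]]'
python3 - <<'E'
from h import *
plan([(.48,0,.16,90),(.445,-.33,.13,90),(.445,-.33,.036)])
E
```

```text
t: 37.92
eef_pos: [0.4872, 0.2655, 0.0273]
tool_rot: [0.678, 0.735, -0.002, -0.002]
contact_force: [-1.0, 0.1, 0.7]
gripper_width: 0.0599
grasp_force: 0.0
t: 38.33
eef_pos: [0.4899, 0.2674, 0.0305]
tool_rot: [0.678, 0.735, 0.001, -0.001]
contact_force: [-0.6, 0.1, 4.5]
gripper_width: 0.0336
grasp_force: 31.1
t: 38.75
eef_pos: [0.488, 0.2665, 0.1497]
tool_rot: [0.678, 0.735, -0.001, -0.002]
contact_force: [0.8, 0.3, -0.3]
gripper_width: 0.0332
grasp_force: 30.5
at [0.488  0.2665 0.1497] 94.6
[-0.331, -0.037, -0.013] [-0.001, -0.0, 0.006] -> [0.484 0.133 0.155] 92
[-0.332, -0.024, -0.013] [0.0, 0.0, 0.006] -> [0.48 0.   0.16] 90
[-0.412, -0.044, 0.037] [0.0, 0.0, 0.0] -> [ 0.462 -0.165  0.145] 90
[-0.412, -0.044, 0.038] [0.0, 0.0, 0.0] -> [ 0.445 -0.33   0.13 ] 90
[0.0, 0.0, 0.235] [0.0, 0.0, 0.0] -> [ 0.445 -0.33   0.036] 90
```

```bash
python3 -m inch '[[[-0.331,-0.037,-0.013],[0,0,0.006],0.5],[[-0.331,-0.037,-0.013],[0,0,0.006],0.5],[[-0.331,-0.037,-0.013],[0,0,0.006],0.5],[[-0.331,-0.037,-0.013],[0,0,0.006],0.5],[[-0.331,-0.037,-0.013],[0,0,0.006],0.5]]' >/dev/null
python3 -m inch '[[[-0.332,-0.024,-0.013],[0,0,0.006],0.5],[[-0.332,-0.024,-0.013],[0,0,0.006],0.5],[[-0.332,-0.024,-0.013],[0,0,0.006],0.5],[[-0.332,-0.024,-0.013],[0,0,0.006],0.5],[[-0.332,-0.024,-0.013],[0,0,0.006],0.5]]' >/dev/null
python3 -m inch '[[[-0.412,-0.044,0.037],[0,0,0],0.5],[[-0.412,-0.044,0.037],[0,0,0],0.5],[[-0.412,-0.044,0.037],[0,0,0],0.5],[[-0.412,-0.044,0.037],[0,0,0],0.5],[[-0.412,-0.044,0.037],[0,0,0],0.5]]' >/dev/null
python3 -m inch '[[[-0.412,-0.044,0.038],[0,0,0],0.5],[[-0.412,-0.044,0.038],[0,0,0],0.5],[[-0.412,-0.044,0.038],[0,0,0],0.5],[[-0.412,-0.044,0.038],[0,0,0],0.5],[[-0.412,-0.044,0.038],[0,0,0],0.5]]'
python3 -m inch '[[[0,0,0],[0,0,0],0.5],[[0,0,0.06],[0,0,0],0.5],[[0,0,0.12],[0,0,0],0.5],[[0,0,0.16],[0,0,0],0.5],[[0,0,0.2],[0,0,0],0.5]]'
python3 -m inch '[[[0,0,0],[0,0,0],0.5],[[0,0,0],[0,0,0],0.5],[[0,0,0],[0,0,0],0.5],[[0,0,0],[0,0,0],0.5],[[0,0,0],[0,0,0],0.5]]'
python3 - <<'E'
from h import *
plan([(.445,-.329,.032,90)])
E
```

```text
t: 40.42
eef_pos: [0.4489, -0.3345, 0.1282]
tool_rot: [0.707, 0.707, -0.001, 0.0]
contact_force: [1.1, -0.6, -0.6]
gripper_width: 0.0336
grasp_force: 30.5
t: 40.83
eef_pos: [0.4484, -0.3256, 0.0478]
tool_rot: [0.704, 0.71, 0.0, -0.002]
contact_force: [0.1, -0.6, -0.6]
gripper_width: 0.0336
grasp_force: 30.5
t: 41.25
eef_pos: [0.4487, -0.3294, 0.0503]
tool_rot: [0.705, 0.709, -0.0, -0.0]
contact_force: [-0.1, 0.8, -0.5]
gripper_width: 0.0334
grasp_force: 30.5
at [ 0.4487 -0.3294  0.0503] 90.3
[0.001, -0.009, 0.046] [-0.0, 0.0, 0.001] -> [ 0.445 -0.329  0.032] 90
```

```bash
python3 -m inch '[[[0,-0.008,0.015],[0,0,0],0.5],[[0,-0.008,0.028],[0,0,0],0.5],[[0,-0.008,0.038],[0,0,0],0.5],[[0,-0.008,0.045],[0,0,0],0.5],[[0,-0.008,0.047],[0,0,0],0.5]]'
python3 -m inch '[[[0,0,0],[0,0,0],0.5],[[0,0,0],[0,0,0],-0.3],[[0,0,0],[0,0,0],-0.3],[[0,0,0],[0,0,0],-0.4],[[0,0,-0.03],[0,0,0],-0.4]]'
python3 -m inch '[[[0,0,-0.1],[0,0,0],-0.4],[[0,0,-0.2],[0,0,0],-0.4],[[0.1,0,-0.3],[0,0,0],-0.4],[[0.2,0,-0.35],[0,0,0],-0.4],[[0.3,0,-0.35],[0,0,0],-0.4]]'
python3 -m inch '[[[0.1,0.1,0],[0,0,0],-0.4],[[0.2,0.15,0],[0,0,0],-0.4],[[0.3,0.15,0],[0,0,0],-0.4],[[0.4,0.15,0],[0,0,0],-0.4],[[0.5,0.15,0],[0,0,0],-0.4]]'
python3 -m inch '[[[0.1,0,0],[0,0,0],-0.4],[[0.1,0,0],[0,0,0],-0.4],[[0.1,0,0],[0,0,0],-0.4],[[0.1,0,0],[0,0,0],-0.4],[[0.1,0,0],[0,0,0],-0.4]]'
python3 - <<'E'
from h import *
f=grab_frame("top");im=cv2.cvtColor(f["image"],cv2.COLOR_RGB2BGR);f2=grab_frame("side")
a=cv2.resize(im[115:265,155:475],None,fx=2.5,fy=2.5,interpolation=cv2.INTER_CUBIC)
b=cv2.resize(cv2.cvtColor(f2["image"][90:190,280:600],cv2.COLOR_RGB2BGR),(800,220))
cv2.imwrite("pics/z3.png",np.vstack([a,b]))
E
```

```text
t: 41.67
eef_pos: [0.4436, -0.3288, 0.0304]
tool_rot: [0.705, 0.709, -0.001, -0.002]
contact_force: [-3.7, 2.9, 14.5]
gripper_width: 0.0333
grasp_force: 32.3
t: 42.08
eef_pos: [0.4429, -0.3279, 0.04]
tool_rot: [0.705, 0.709, -0.0, -0.003]
contact_force: [-0.1, 0.8, -0.5]
gripper_width: 0.0597
grasp_force: 0.0
t: 42.5
eef_pos: [0.4465, -0.2247, 0.1841]
tool_rot: [0.706, 0.708, 0.0, 0.003]
contact_force: [1.3, 1.0, -0.6]
gripper_width: 0.0599
grasp_force: 0.0
t: 42.92
eef_pos: [0.5035, -0.0314, 0.18]
tool_rot: [0.705, 0.709, -0.0, -0.001]
contact_force: [0.1, 0.6, 0.2]
gripper_width: 0.0598
grasp_force: 0.0
t: 43.33
eef_pos: [0.5029, 0.0056, 0.1801]
tool_rot: [0.706, 0.708, -0.001, -0.001]
contact_force: [-0.6, 0.1, 0.2]
gripper_width: 0.0598
grasp_force: 0.0
```

View pics/z3.png

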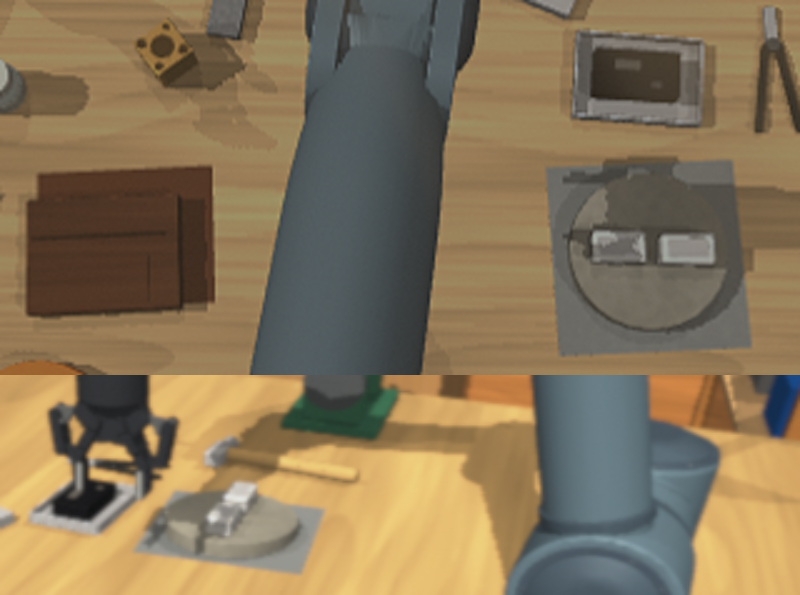

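The boxes stand on the disc at (620,247) and (686,248) in the crop. The board, however, has been knocked aside: its corners are now (27,200), (180,193), (184,308) and (28,315). I've also now viewed 15 pictures, one over the limit of 14. From here on I'll measure by code only.

```bash
python3 - <<'E'
from h import *
f=grab_frame("top")
g=lambda p,z: ray(f,np.array(p,float)/2.5+[155,115]-.3,z)[:,:2].round(4)
w=g([(27,200),(180,193),(184,308),(28,315)],.025);l=w[1]-w[0]+w[2]-w[3];print("board",w.mean(0),np.linalg.norm(l)/2,np.degrees(np.arctan2(l[1],l[0])),"mat .4527 .3065 -86.2")
print("boxes",g([(592,231),(645,229),(647,262),(592,264)],.051).mean(0),g([(660,232),(714,232),(714,265),(659,264)],.051).mean(0))
# colour-based check: board/mat mask blob
hsv=cv2.cvtColor(f["image"],cv2.COLOR_RGB2HSV); m=((hsv[...,0]<14)&(hsv[...,1]>100)&(hsv[...,2]<100)).astype(np.uint8); m[:165]=0;m[260:]=0;m[:,:155]=0;m[:,260:]=0
ys,xs=np.nonzero(m);print(xs.min(),xs.max(),ys.min(),ys.max(),m.sum())
E
```

```text
board [0.4296   0.323075] 0.17152924677733536 -86.1892580596337 mat .4527 .3065 -86.2
boxes [ 0.445425 -0.25215 ] [ 0.4451   -0.327775]
166 240 182 240 4004
```

```bash
python3 - <<'E'
from h import *
f=grab_frame("top")
hsv=cv2.cvtColor(f["image"],cv2.COLOR_RGB2HSV); m=((hsv[...,1]>200)&(hsv[...,2]>120)).astype(np.uint8)
c=max(cv2.findContours(m,0,1)[0],key=cv2.contourArea);q=ray(f,c[:,0],.025);print("orange",q[:,:2].min(0),q[:,:2].max(0))
u=np.array([-.066,.998]);v=np.array([.998,.066]);c0=np.array([.4296,.3231]);s=c0+.1115*u;e=c0+.0795*u;c2=c0-.018*u;s2=c2-v*.0875
plan([(.48,.2,.16,94),(*s,.12,94),(*s,-.009),(*e,-.009),(*s,-.009),(*s,.12)]);print(s2,c2)
E
```

```text
Traceback (most recent call last):
ValueError: max() iterable argument is empty
```

```bash
python3 - <<'E'
from h import *
f=grab_frame("top")
q=ray(f,[(169,258),(135,292),(203,292),(169,326)],.025);print("orange",q[:,:2].round(3))
hsv=cv2.cvtColor(f["image"],cv2.COLOR_RGB2HSV); print(hsv[275:285:5,160:180:6].tolist())
u=np.array([-.066,.998]);v=np.array([.998,.066]);c0=np.array([.4296,.3231]);s=c0+.1115*u;e=c0+.0795*u;c2=c0-.018*u;s2=c2-v*.0875
plan([(.48,.2,.16,94),(*s,.12,94),(*s,-.009),(*e,-.009),(*s,-.009),(*s,.12)]);print(s2,c2)
E
```

```text
orange [[0.312 0.391]
 [0.219 0.474]
 [0.221 0.292]
 [0.131 0.376]]
[[[14, 178, 155], [14, 176, 155], [14, 179, 155], [14, 177, 156]], [[12, 179, 155], [15, 178, 155], [14, 178, 155], [14, 177, 156]]]
at [0.5028 0.0057 0.1802] 90.2
[0.243, -0.028, 0.026] [-0.0, -0.0, -0.005] -> [0.491 0.103 0.17 ] 92
[0.244, -0.02, 0.025] [0.0, 0.0, -0.005] -> [0.48 0.2  0.16] 94
[0.297, -0.052, 0.05] [0.0, 0.0, 0.0] -> [0.451 0.317 0.14 ] 94
[0.297, -0.052, 0.05] [0.0, 0.0, 0.0] -> [0.422 0.434 0.12 ] 94
[0.0, 0.0, 0.322] [0.0, 0.0, 0.0] -> [ 0.422  0.434 -0.009] 94
[-0.08, -0.0, -0.0] [0.0, 0.0, 0.0] -> [ 0.424  0.402 -0.009] 94
[0.08, 0.0, 0.0] [0.0, 0.0, 0.0] -> [ 0.422  0.434 -0.009] 94
[0.0, 0.0, -0.322] [0.0, 0.0, 0.0] -> [0.422 0.434 0.12 ] 94
[0.343463 0.299361] [0.430788 0.305136]
```

```bash
python3 -m inch '[[[0.243,-0.028,0.026],[0,0,-0.005],-1],[[0.243,-0.028,0.026],[0,0,-0.005],-1],[[0.243,-0.028,0.026],[0,0,-0.005],-1],[[0.243,-0.028,0.026],[0,0,-0.005],-1],[[0.243,-0.028,0.026],[0,0,-0.005],-1]]' >/dev/null
python3 -m inch '[[[0.244,-0.02,0.025],[0,0,-0.005],-1],[[0.244,-0.02,0.025],[0,0,-0.005],-1],[[0.244,-0.02,0.025],[0,0,-0.005],-1],[[0.244,-0.02,0.025],[0,0,-0.005],-1],[[0.244,-0.02,0.025],[0,0,-0.005],-1]]' >/dev/null
python3 -m inch '[[[0.297,-0.052,0.05],[0,0,0],-1],[[0.297,-0.052,0.05],[0,0,0],-1],[[0.297,-0.052,0.05],[0,0,0],-1],[[0.297,-0.052,0.05],[0,0,0],-1],[[0.297,-0.052,0.05],[0,0,0],-1]]' >/dev/null
python3 -m inch '[[[0.297,-0.052,0.05],[0,0,0],-1],[[0.297,-0.052,0.05],[0,0,0],-1],[[0.297,-0.052,0.05],[0,0,0],-1],[[0.297,-0.052,0.05],[0,0,0],-1],[[0.297,-0.052,0.05],[0,0,0],-1]]'
python3 -m inch '[[[0,0,0],[0,0,0],-1],[[0,0,0],[0,0,0],-1],[[0,0,0],[0,0,0],-1],[[0,0,0.06],[0,0,0],-1],[[0,0,0.1],[0,0,0],-1]]'
python3 -m inch '[[[0,0,0],[0,0,0],-1],[[0,0,0],[0,0,0],-1],[[0,0,0],[0,0,0],-1],[[0,0,0],[0,0,0],-1],[[0,0,0],[0,0,0],-1]]'
python3 - <<'E'
from h import *
plan([(.4222,.434,-.009,94)],step=1)
E
```

```text
t: 45.25
eef_pos: [0.4224, 0.4346, 0.1204]
tool_rot: [0.683, 0.731, -0.001, -0.001]
contact_force: [0.8, -1.0, -0.9]
gripper_width: 0.0849
grasp_force: 0.0
t: 45.67
eef_pos: [0.4229, 0.4347, 0.081]
tool_rot: [0.683, 0.73, 0.001, -0.001]
contact_force: [-0.5, 0.5, -0.5]
gripper_width: 0.0855
grasp_force: 0.0
t: 46.08
eef_pos: [0.4223, 0.436, 0.082]
tool_rot: [0.683, 0.731, 0.001, -0.001]
contact_force: [0.4, 0.3, 0.3]
gripper_width: 0.0852
grasp_force: 0.0
at [0.4223 0.436  0.082 ] 93.9
[-0.006, -0.001, 0.227] [-0.0, -0.0, -0.0] -> [ 0.422  0.434 -0.009] 94
```

```bash
python3 -m inch '[[[-0.004,0,0.06],[0,0,0],-1],[[-0.004,0,0.12],[0,0,0],-1],[[-0.004,0,0.17],[0,0,0],-1],[[-0.004,0,0.21],[0,0,0],-1],[[-0.004,0,0.225],[0,0,0],-1]]'
python3 -m inch '[[[-0.02,0,0],[0,0,0],-1],[[-0.04,0,0],[0,0,0],-1],[[-0.055,0,0],[0,0,0],-1],[[-0.07,0,0],[0,0,0],-1],[[-0.081,0,0],[0,0,0],-1]]'
python3 -m inch '[[[0,0,0],[0,0,0],-1],[[0,0,0],[0,0,0],-1],[[0,0,0],[0,0,0],-1],[[0.03,0,0],[0,0,0],-1],[[0.06,0,0],[0,0,0],-1]]'
python3 -m inch '[[[0.02,0,-0.1],[0,0,0],-1],[[0.02,0,-0.2],[0,0,0],-1],[[0.02,0,-0.3],[0,0,0],-1],[[0.02,0,-0.32],[0,0,0],-1],[[0.02,0,-0.32],[0,0,0],-1]]'
python3 - <<'E'
from h import *
plan([(.3435,.2994,.12,183.8),(.3435,.2994,-.009),(.3805,.302,-.009)],turn=31)
E
```

```text
t: 46.5
eef_pos: [0.4202, 0.4332, -0.0113]
tool_rot: [0.682, 0.731, -0.002, -0.002]
contact_force: [-1.0, -0.4, -1.1]
gripper_width: 0.0852
grasp_force: 0.0
t: 46.92
eef_pos: [0.4246, 0.4019, -0.008]
tool_rot: [0.683, 0.731, 0.001, -0.001]
contact_force: [1.4, 2.5, 0.6]
gripper_width: 0.0855
grasp_force: 1.3
t: 47.33
eef_pos: [0.4216, 0.4262, -0.0095]
tool_rot: [0.683, 0.731, -0.001, -0.001]
contact_force: [0.9, 0.1, 0.6]
gripper_width: 0.0852
grasp_force: 0.0
t: 47.75
eef_pos: [0.4241, 0.4372, 0.1231]
tool_rot: [0.682, 0.731, 0.004, -0.001]
contact_force: [0.2, 0.7, -0.6]
gripper_width: 0.0857
grasp_force: 0.0
at [0.4241 0.4372 0.1231] 94.0
[-0.11, -0.075, 0.001] [0.001, -0.001, -0.083] -> [0.397 0.391 0.122] 124
[-0.058, -0.12, 0.003] [0.0, 0.0, -0.083] -> [0.37  0.345 0.121] 154
[0.01, -0.133, 0.003] [0.0, 0.0, -0.083] -> [0.344 0.299 0.12 ] 184
[0.0, 0.0, 0.322] [0.0, 0.0, 0.0] -> [ 0.344  0.299 -0.009] 184
[-0.093, 0.0, -0.0] [0.0, 0.0, 0.0] -> [ 0.38   0.302 -0.009] 184
```

```bash
python3 -m inch '[[[-0.11,-0.075,0],[0,0,-0.083],-1],[[-0.11,-0.075,0],[0,0,-0.083],-1],[[-0.11,-0.075,0],[0,0,-0.083],-1],[[-0.11,-0.075,0],[0,0,-0.083],-1],[[-0.11,-0.075,0],[0,0,-0.083],-1]]' >/dev/null
python3 -m inch '[[[-0.058,-0.12,0],[0,0,-0.083],-1],[[-0.058,-0.12,0],[0,0,-0.083],-1],[[-0.058,-0.12,0],[0,0,-0.083],-1],[[-0.058,-0.12,0],[0,0,-0.083],-1],[[-0.058,-0.12,0],[0,0,-0.083],-1]]' >/dev/null
python3 -m inch '[[[0.01,-0.133,0],[0,0,-0.083],-1],[[0.01,-0.133,0],[0,0,-0.083],-1],[[0.01,-0.133,0],[0,0,-0.083],-1],[[0.01,-0.133,0],[0,0,-0.083],-1],[[0.01,-0.133,0],[0,0,-0.083],-1]]'
python3 -m inch '[[[0,0,0],[0,0,0],-1],[[0,0,0],[0,0,0],-1],[[0,0,0],[0,0,0],-1],[[0,0,0.04],[0,0,0],-1],[[0,0,0.04],[0,0,0],-1]]' >/dev/null
python3 - <<'E'
from h import *
plan([(.3435,.2994,-.009,183.8)] if here()[2]>0 else [(.3435,.2994,-.009,-176.2)],step=1)
E
```

```text
t: 49.0
eef_pos: [0.3402, 0.2957, 0.118]
tool_rot: [-0.031, 1.0, 0.0, -0.002]
contact_force: [-0.5, 0.0, 0.7]
gripper_width: 0.085
grasp_force: 0.0
at [0.3395 0.2951 0.1009] -176.5
[-0.012, 0.01, 0.275] [0.0, -0.001, -0.001] -> [ 0.344  0.299 -0.009] -176
```

```bash
python3 -m inch '[[[-0.003,0.01,0.06],[0,0,0],-1],[[-0.003,0.01,0.13],[0,0,0],-1],[[-0.003,0.01,0.19],[0,0,0],-1],[[-0.003,0.01,0.24],[0,0,0],-1],[[-0.003,0.01,0.27],[0,0,0],-1]]' >/dev/null
python3 -m inch '[[[0,0,0],[0,0,0],-1],[[0,0,0],[0,0,0],-1],[[0,0,0],[0,0,0],-1],[[0,0,0],[0,0,0],-1],[[0,0,0],[0,0,0],-1]]'
python3 - <<'E'
from h import *
plan([(.3805,.302,-.009)],step=1)
E
```

```text
t: 50.25
eef_pos: [0.3422, 0.3006, -0.0043]
tool_rot: [-0.031, 1.0, 0.001, -0.0]
contact_force: [0.5, 0.9, -0.2]
gripper_width: 0.0854
grasp_force: 0.0
at [ 0.3422  0.3006 -0.0043] -176.5
[-0.096, -0.002, 0.012] [0.0, -0.0, -0.0] -> [ 0.38   0.302 -0.009] -176
```

Push, retract, park clear of the board and disc, then check by code.

```bash
python3 -m inch '[[[-0.02,0,0.005],[0,0,0],-1],[[-0.04,0,0.01],[0,0,0],-1],[[-0.06,0,0.01],[0,0,0],-1],[[-0.08,0,0.01],[0,0,0],-1],[[-0.096,0,0.01],[0,0,0],-1]]'
python3 -m inch '[[[0,0,0],[0,0,0],-1],[[0,0,0],[0,0,0],-1],[[0,0,0],[0,0,0],-1],[[0.03,0,0],[0,0,0],-1],[[0.06,0,0],[0,0,0],-1]]'
python3 -m inch '[[[0.02,0,-0.1],[0,0,0],-1],[[0.02,0,-0.2],[0,0,0],-1],[[0.02,0,-0.3],[0,0,0],-1],[[0.02,-0.1,-0.4],[0,0,0],-1],[[0,-0.15,-0.45],[0,0,0],-1]]'
python3 -m inch '[[[-0.1,-0.1,0],[0,0,0],-1],[[-0.15,-0.2,0],[0,0,0],-1],[[-0.2,-0.3,0],[0,0,0],-1],[[-0.2,-0.4,0],[0,0,0],-1],[[-0.2,-0.48,0],[0,0,0],-1]]'
python3 -m inch '[[[-0.05,-0.08,0],[0,0,0],-1],[[-0.1,-0.1,0],[0,0,0],-1],[[-0.1,-0.1,0],[0,0,0],-1],[[-0.1,-0.1,0],[0,0,0],-1],[[-0.1,-0.1,0],[0,0,0],-1]]'
python3 - <<'E'
from h import *
f=grab_frame("top");g=cv2.GaussianBlur(cv2.cvtColor(f["image"],cv2.COLOR_RGB2GRAY),(3,3),0); hsv=cv2.cvtColor(f["image"],cv2.COLOR_RGB2HSV)
save(f,"end")
m=((hsv[...,0]<15)&(hsv[...,1]>100)&(hsv[...,2]<100)).astype(np.uint8)
m[:160]=0;m[260:]=0;m[:,:150]=0;m[:,270:]=0
c=max(cv2.findContours(m,0,1)[0],key=cv2.contourArea);r=cv2.minAreaRect(c);print("brown blob",r)
# predicted mat and desired board-top corners
def rect(cx,cy,a,w,h,z):
    a=np.radians(a);X=np.array([np.cos(a),np.sin(a)]);Y=np.array([-X[1],X[0]])
    return [(*(np.array([cx,cy])+i*w/2*X+j*h/2*Y),z) for i,j in((1,1),(1,-1),(-1,-1),(-1,1))]
print("mat px",proj(f,rect(.4527,.3065,3.8,.16,.2,0)).round(1).tolist()); print("board px",proj(f,rect(.4527,.3065,3.8,.13,.17,.025)).round(1).tolist())
# board edges on scanlines (V channel) 
for y in(205,222): print("row",y,hsv[y,160:256,2].tolist())
for x in(195,215): print("col",x,hsv[172:252,x,2].tolist())
# brightness of boxes
b=((hsv[...,1]<40)&(hsv[...,2]>115)).astype(np.uint8); b[:190]=0;b[230:]=0;b[:,:385]=0;b[:,450:]=0
for c in cv2.findContours(b,0,1)[0]:
    if cv2.contourArea(c)>30: print("box",ray(f,[cv2.minAreaRect(c)[0]],.051),cv2.minAreaRect(c))
E
```

```text
t: 50.67
eef_pos: [0.3807, 0.3022, -0.0096]
tool_rot: [-0.031, 1.0, 0.001, -0.001]
contact_force: [-1.7, -0.6, 0.0]
gripper_width: 0.0854
grasp_force: 0.8
t: 51.08
eef_pos: [0.3561, 0.3011, -0.0092]
tool_rot: [-0.031, 1.0, 0.001, -0.001]
contact_force: [-0.8, -0.5, -0.4]
gripper_width: 0.0857
grasp_force: 0.0
t: 51.5
eef_pos: [0.3584, 0.2424, 0.1712]
tool_rot: [-0.033, 0.999, 0.001, -0.0]
contact_force: [1.7, -0.1, -0.0]
gripper_width: 0.0856
grasp_force: 0.0
t: 51.92
eef_pos: [0.4516, 0.061, 0.1688]
tool_rot: [-0.031, 1.0, 0.001, -0.0]
contact_force: [1.1, 0.5, -0.5]
gripper_width: 0.0851
grasp_force: 0.0
t: 52.33
eef_pos: [0.4916, 0.0258, 0.168]
tool_rot: [-0.031, 1.0, 0.001, -0.002]
contact_force: [-0.6, -0.5, -0.6]
gripper_width: 0.0854
grasp_force: 0.0
brown blob ((204.5319366455078, 209.79872131347656), (54.55638122558594, 71.26302337646484), 87.70938873291016)
mat px [[169.9, 183.8], [239.6, 180.9], [240.6, 235.7], [169.3, 239.1]]
board px [[172.8, 186.8], [233.2, 184.3], [233.9, 229.6], [172.4, 232.5]]
row 205 [155, 155, 156, 155, 156, 155, 156, 156, 159, 136, 94, 75, 77, 77,
[... 995 characters left out ...]
0, 80, 79, 68, 48, 65, 81, 79, 80, 80, 82, 84, 87, 124, 156, 147, 151, 155, 153, 154, 153, 154, 156, 154, 152, 150, 144]
col 215 [156, 153, 152, 148, 149, 152, 149, 149, 141, 129, 97, 69, 80, 80, 77, 78, 80, 81, 83, 80, 77, 78, 77, 76, 77, 66, 58, 71, 76, 76, 79, 84, 82, 77, 76, 79, 80, 78, 77, 77, 80, 81, 79, 77, 79, 80, 82, 84, 82, 81, 81, 81, 80, 80, 80, 71, 52, 63, 79, 80, 79, 78, 80, 83, 90, 128, 159, 154, 152, 153, 153, 153, 152, 154, 155, 155, 155, 155, 155, 150]
box [[ 0.44434306 -0.32839786  0.051     ]] ((429.6246032714844, 214.2569122314453), (21.24501609802246, 10.53930377960205), 3.1798300743103027)
box [[ 0.44621643 -0.25131137  0.051     ]] ((402.0, 213.0), (12.0, 20.0), 90.0)
```

Board right edge is at column 232.7 and bottom edge at row 228, about 8 mm off target at most. The boxes are about 38 mm from the disc centre, so I hand in.

```bash
python3 -c "
from station import finish_job
print(finish_job())"
```

```text
the job is handed in; nothing more can be done
None
```

I handed the job in, verdict not shown: by my last measurements the disc is on the sheet and the board on the mat (pushed back after being knocked aside), both within about 8 mm, the charcoal is flat in its tray and both silver boxes stand on the disc, but I viewed 15 pictures, one over the limit of 14.

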